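# Make up a weight to the index on a spring scale

## Robot

A 7-joint arm with a two-finger parallel gripper is mounted at the origin on the work surface; the furniture and walls round the work are solid. World frame = base frame: x ahead of the robot, y to its left, z up, the work surface at z = 0. Lengths are in m, angles in rad, forces in N, time in s.
With the tool pointing down it reaches from about 0.4 to 0.85 m from the base axis. Payload 4.5 kg.
Tool frame: the origin (TCP) lies on the front face of the gripper's body, between the roots of the fingers; the fingertips stand 64 mm ahead of it and the grasp point (between the pads) lies 45 mm ahead of it (r.hold_point_z is the distance from the TCP to the grasp point, in m); z points along the fingers, x is the direction in which the jaws open and shut, and the axes are right-handed (so a half turn about z gives the same grasp; the last joint's range is limited). The gripper opens to 88 mm and grips with 3 to 60 N. Pads are 18 mm wide; open, the fingers measure 123 mm over their backs; the gripper's body (75 mm by 187 mm) begins 45 mm behind the grasp point.
Start: joints at [-1.077, 0.689, -0.195, 1.565, 0.157, 0.902, -0.215], TCP at [0.277, 0.56, 0.303] pointing down, gripper open.
Joint ranges: [-3.01, 3.01], [-0.46, 2.08], [-1.47, 1.51], [0.13, 2.56], [-1, 4.14], [0.04, 2.09], [-2.66, 2.66]. Speed limits (rad/s): [2.57, 2.57, 3.14, 3.14, 3.14, 3.14, 3.14].

## Interface

Orientations are given as a unit quaternion [w, x, y, z].
In Python, from plant import r gives the robot as it stands. The module is installed in compiled form; this text tells all that it offers.
- The arm moves only by the tool carry_out, never from a script. Its argument "motion" is a list of rows, each a list of 7 numbers: the gripper's target within -1 to 1 (fully open at 1, half-way at 0, shut at -1), then the shift along the tool's x, y, z in units of 25 mm (1.0 is 25 mm), then the turn, a rotation vector about the tool's x, y, z in units of 8 degrees (1.0 is 8 degrees). A call has exactly 10 rows; each row is the pose to reach, as a shift and turn from the pose commanded when the call began, along the tool's axes at that moment; what a row does not reach only later rows make up. A row lasts 1/8 s, in which the tool goes at most 62.5 mm and 10.7 degrees, less where a joint would pass 70% of its speed; a pose out of reach is approached as far as the arm can. A call with a gripper value outside its range is refused whole. The fingers move at their own pace and stop on an object; "newtons" is the grip in N (left out, the last holds). Time passes only in rows, so rows that repeat a pose let the fingers close, or fill a call up. It gives the time, the measured TCP pose, the force and the opening at its end, in the units of the state.
- r.get_state(): the state, without advancing time (a new reading comes with each control period).
- r.grab_frame(name): name is "side" or "top"; returns a dict with "img" (420x560x3 uint8, red, green, blue), "fx", "fy", "cx", "cy" (pixels), "rvec" (rotation vector, rad) and "tvec" (3), from world to camera coordinates, as OpenCV has them. Camera axes: x right, y down, z forward; pixel columns grow to the right and rows downward; lengths in m; the calibration is good to about 2 mm. A picture is of the moment at which its call begins. There is no depth.
- r.hand_in(): hands the job in, once; it reports no verdict.
The state is a dict: "time_s": time; "joint_positions": joint angles; "joint_velocities": joint speeds; "joint_efforts": joint torques, N m; "tool_pos": TCP position; "tool_rot": TCP orientation; "wrist_force": force on the tool from outside, world axes, zero at the start; "ft_torque": the same for the moment, N m; "gripper_width": opening from 0.0 (shut) to 1.0 (fully open).
Only numpy, scipy, OpenCV 4.12 (cv2) and the standard library are available. Lean on these libraries where they do the work, as an engineer would, in place of code of your own. Each camera call takes 0.05 s, during which the arm holds its last target.

## Task

Make up a test weight on the spring scale: gently load its pan with some of the loose steel pieces - the flat bar, the bearing, the long bolt and the short bolt - choosing them so that the pointer comes to rest in the gap between the two prongs of the index fork, with nothing else pressing on the pan. Do not drop or press pieces so that the pan bottoms on its stop; any of the four that you do not need stay on the bench, and the hex key, loose nut and chalk are not part of the load, so leave them where they lie.

Things in the scene. Friction and masses are not known exactly. Their poses are not given: they have to be found in the camera images.
- scale: spring scale standing fixed on the bench: grey base plate 190 x 370 x 20 mm with a spring tube that carries a pan. Origin: at bench level under the middle of the pan. x and y run along the pan's short and long sides (the post with the fork stands beyond the pan's +y side, at x -50, y +212 mm; its top is 160 mm above the bench)
- pan_floor (a point): middle of the upper face of the pan's floor, where pieces lie; axes as those of the scale. Steel pan, outside 170 mm along x and 300 mm along y, with a 4 mm thick rim standing 6 mm above the floor. It moves straight down without tilting wherever the load lies; empty, its floor is 160 mm above the bench
- pan (a joint): how far the pan has sunk, m: 0 empty, 0.085 at its stop. Spring 90 N/m, that is about 11 mm for each 100 g; it settles within about 1 s
- pointer_tip (a point): tip of the small dark steel pointer that sticks out 36 mm from the pan's +y side and sinks with the pan
- index_gap (a point): middle of the gap between the tips of the two horizontal prongs of the dark steel index fork clamped on the post (fixed for the run; its height differs from run to run). The gap is 8 mm high; the prongs are 5 mm thick, one above the other, and their tips stand 2 mm beyond the pointer's tip. The target: pointer tip at this height. It is set lower than the bar alone brings the pointer; the bar with one or two of the smaller pieces reaches it
- bar: flat steel bar offcut 40 x 122 x 10 mm, lying flat, about 350 g (true mass within 8 percent). Origin: centre of its underside; y along its length, x across its 40 mm
- bearing_w: ball bearing lying flat, 52 mm outside diameter, 15 mm high, about 130 g (within 8 percent). Origin: centre of its underside
- bolt_l: long hex bolt with nut, lying, 93 mm long, 21 mm wide, 18 mm high, bare shank 12 mm thick round its middle, its axis 9 mm above the bench; about 90 g (within 8 percent). Origin: under its middle at bench level; y along the bolt (head at +y, nut from y -32 to -23 mm), x across it
- bolt_s: short rusty hex bolt with nut, lying, 58 mm long, 19 mm wide, 16 mm high, bare shank 11 mm thick, its axis 8 mm above the bench; about 60 g (within 8 percent). Origin: under its middle at bench level; y along the bolt (head at +y from y 21 mm on, nut from y -24 to -15 mm), x across it
- key: hex key (bent steel rod) 36 x 92 x 8 mm lying flat: not part of the load. Origin: under its middle; y along its long leg
- nut: loose hex nut lying flat, 24 x 28 x 13 mm: not part of the load. Origin: centre of its underside
- chalk_1: stick of white chalk lying, 11 mm thick, 50 mm long: not part of the load. Origin: under its middle; y along it

How it is judged:
At the end, for the whole second after the job is handed in: The pan hangs still with the pointer tip within 4 mm of the height of the middle of the fork's gap; the bar lies on the pan, and each of the bearing and two bolts lies either on the pan or on the bench, at rest (z of pointer_tip in the frame of index_gap between -0.004 and 0.004 m and velocity of joint pan between -0.004 and 0.004 m/s and x of bar in the frame of pan_floor between -0.085 and 0.085 m and y of bar in the frame of pan_floor between -0.15 and 0.15 m and z of bar in the frame of pan_floor between -0.005 and 0.06 m and ((x of bearing_w in the frame of pan_floor between -0.085 and 0.085 m and y of bearing_w in the frame of pan_floor between -0.15 and 0.15 m and z of bearing_w in the frame of pan_floor between -0.005 and 0.06 m) or height (world z) of bearing_w below 0.02 m) and ((x of bolt_l in the frame of pan_floor between -0.085 and 0.085 m and y of bolt_l in the frame of pan_floor between -0.15 and 0.15 m and z of bolt_l in the frame of pan_floor between -0.005 and 0.06 m) or height (world z) of bolt_l below 0.02 m) and ((x of bolt_s in the frame of pan_floor between -0.085 and 0.085 m and y of bolt_s in the frame of pan_floor between -0.15 and 0.15 m and z of bolt_s in the frame of pan_floor between -0.005 and 0.06 m) or height (world z) of bolt_s below 0.02 m) and linear speed of each of bar, bearing_w, bolt_l, bolt_s below 0.02 m/s); the robot touches nothing.
It fails at once if the pan is driven down onto its stop (sunk more than 83 mm) (value of joint pan above 0.083 m).
It fails at once if the hex key, loose nut or chalk is shifted more than 30 mm (distance of any of key, nut, chalk_1 from where it was at the start of the episode above 0.03 m).
It also fails if it takes over 72 s, if anything falls off the work surface, if the arm or the gripper's body presses on something with over 40 N, if the wrist force passes 120 N, or if a joint passes its speed limit or range.

## Working session

There is one attempt and no reset: what is moved stays moved. The work goes in short steps, Python scripts to look and compute and a tool call to move; the robot and the scene stay as the last step left them, time stands still between calls to the robot, and variables do not carry over. Pictures are saved under pics/ and viewed, and the job is handed in when it is done.

Besides the shell and the picture viewer there is one more tool, called as name(argument=value, ...) on one line, values as JSON. carry_out: Moves the arm, as the interface text tells. Its arguments: {"type":"object","properties":{"motion":{"type":"array","items":{"type":"array","items":{"type":"number"}}},"newtons":{"type":"number"}},"required":["motion"]}

```bash
mkdir -p pics; python3 - <<'E'
from plant import r
import cv2,pickle
s=r.get_state();print(s)
for n in("top","side"):
    f=r.grab_frame(n);pickle.dump(f,open(n+".pkl","wb"))
    print(n,f["fx"],f["fy"],f["cx"],f["cy"],f["rvec"],f["tvec"])
    cv2.imwrite(f"pics/{n}0.png",cv2.resize(f["img"][:,:,::-1],None,fx=1.42,fy=1.42,interpolation=cv2.INTER_CUBIC))
E
```

```text
{'time_s': 0.0, 'joint_positions': array([-1.07718683,  0.6900179 , -0.19452629,  1.56634905,  0.1573308 ,
        0.90246513, -0.21512064]), 'joint_velocities': array([ 0.00017516,  0.00090986, -0.0003377 , -0.00092959,  0.00209557,
       -0.00058275,  0.00059425]), 'joint_efforts': array([-3.15865582e-04, -5.27556825e+01, -1.26688320e+00, -1.53428435e+01,
       -5.25525946e-02,  6.55674419e-03,  1.82118947e-04]), 'tool_pos': array([0.27716944, 0.55961002, 0.30188772]), 'tool_rot': array([ 5.44988255e-04,  8.49615454e-01,  5.27401868e-01, -7.43390893e-04]), 'wrist_force': array([-0.22731148, -0.25812398,  0.67227668]), 'ft_torque': array([-0.02535911, -0.03512237,  0.07114575]), 'gripper_width': 0.9998968194768788}
top 486.96213160224113 486.96213160224113 279.1468346515723 202.38915868576316 [ 2.18074393 -2.19407928  0.11960946] [-0.02491324  0.58041944  1.39046305]
side 391.1330145169603 391.1330145169603 283.1258475645162 212.51980611668574 [ 2.10186274 -0.60435745  0.28711381] [-0.48611285  0.28683721  0.89041981]
```

View pics/top0.png

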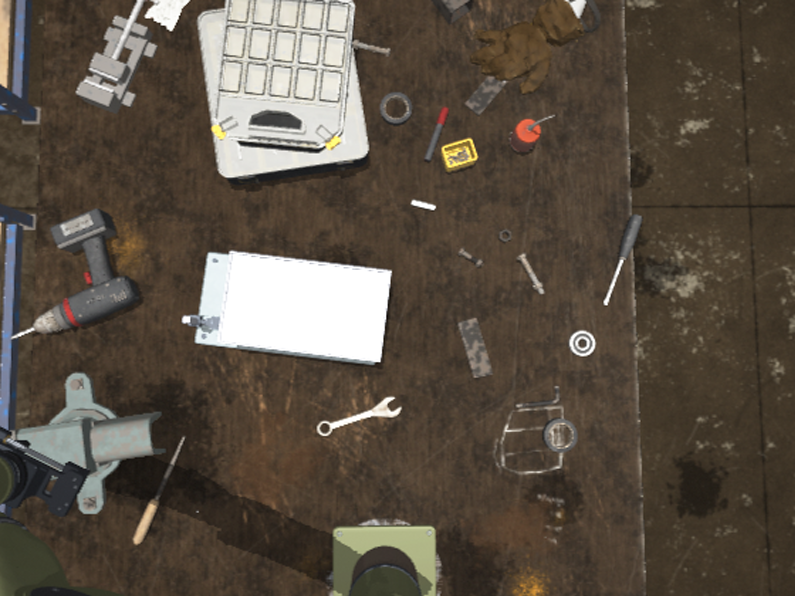

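View pics/side0.png

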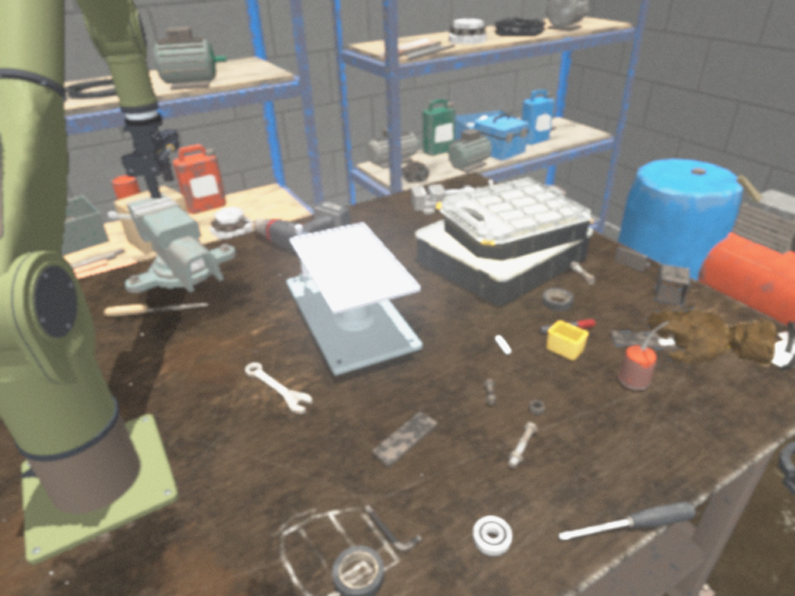

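The top view shows the bar at (475,348), bearing (582,343), long bolt (530,273), short bolt (470,257), nut (505,236), chalk (423,205), key near (540,400) and the pan in the middle, with the fork end at about (200,322). Next I measure them.

```bash
cat > h.py <<'E'
import numpy as np,cv2,pickle
from scipy.spatial.transform import Rotation as R
def cam(f):
    return np.array([[f["fx"],0,f["cx"]],[0,f["fy"],f["cy"]],[0,0,1]]),R.from_rotvec(f["rvec"]).as_matrix(),np.array(f["tvec"])
def ray(f,u,v):
    K,M,t=cam(f);d=M.T@np.linalg.solve(K,[u,v,1.]);return -M.T@t,d
def onz(f,u,v,z):
    o,d=ray(f,u,v);return o+d*(z-o[2])/d[2]
def proj(f,p):
    K,M,t=cam(f);q=K@(M@np.array(p)+t);return q[:2]/q[2]
E
python3 - <<'E'
from h import *
f=pickle.load(open("top.pkl","rb"));g=pickle.load(open("side.pkl","rb"))
for n,u,v,z in[("bar",475,348,.01),("bearing",582,343,.015),("bl",530,273,.009),("bs",470,257,.008),("nut",505,236,.01),("pan",305,307,.16),("fork",200,322,.12)]:
    p=onz(f,u/1.4205,v/1.4205,z);print(n,p.round(3),np.hypot(p[0],p[1]).round(3),proj(g,p).round()*1.42)
print("cams",ray(f,0,0)[0],ray(g,0,0)[0])
def crop(f,x0,y0,w,h,s,n): cv2.imwrite(n,cv2.resize(f["img"][y0:y0+h,x0:x0+w,::-1],None,fx=s,fy=s,interpolation=cv2.INTER_CUBIC))
crop(f,310,130,120,145,4,"pics/tz1.png")
crop(f,120,165,170,100,4.5,"pics/tz2.png")
crop(g,190,140,110,130,4.5,"pics/sz1.png")
E
```

```text
bar [ 0.456 -0.19   0.01 ] 0.494 [403.28 435.94]
bearing [ 0.464 -0.41   0.015] 0.62 [489.9  531.08]
bl [ 0.611 -0.307  0.009] 0.684 [519.72 443.04]
bs [ 0.645 -0.183  0.008] 0.67 [488.48 391.92]
nut [ 0.689 -0.256  0.01 ] 0.735 [533.92 406.12]
pan [0.533 0.143 0.16 ] 0.552 [347.9 262.7]
fork [0.508 0.346 0.12 ] 0.615 [299.62 244.24]
cams [0.45727162 0.00338887 1.43589209] [ 0.13174479 -0.74978499  0.72931098]
```

View pics/tz1.png

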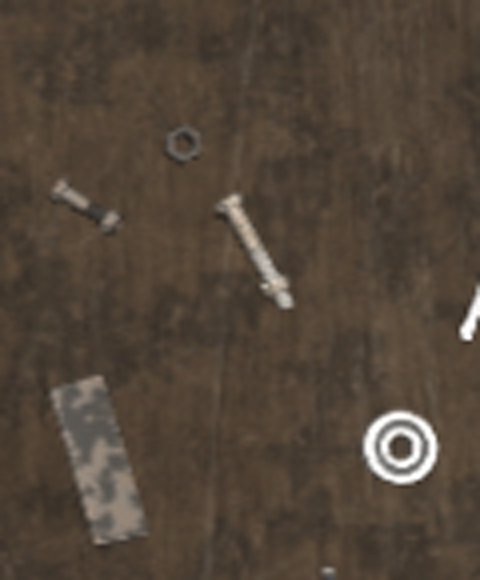

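View pics/tz2.png

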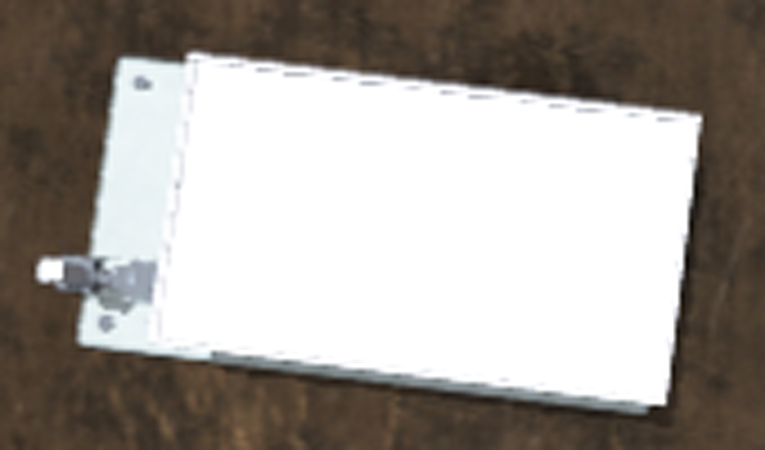

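View pics/sz1.png

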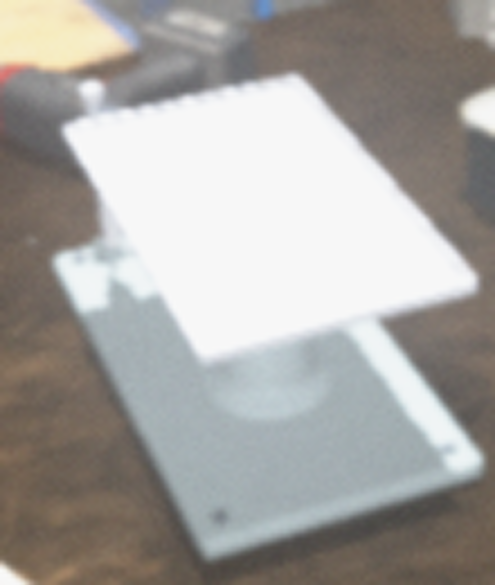

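The crops show clear outlines of bar, bolts, nut and bearing. The fork is hidden behind the pan in the side view until the pan sinks.

```bash
python3 - <<'E'
from h import *
f=pickle.load(open("top.pkl","rb"));g=pickle.load(open("side.pkl","rb"))
im=cv2.cvtColor(f["img"],cv2.COLOR_RGB2LAB).astype(int)
bg=cv2.medianBlur(f["img"],3)
L=f["img"].max(2).astype(int); sat=(f["img"].max(2).astype(int)-f["img"].min(2))
for n,(x0,y0,x1,y1),z,th in[("bar",(318,218,352,270),.01,85),("bearing",(395,228,425,256),.015,110),("bl",(360,174,388,212),.009,100),("bs",(320,172,344,192),.008,85),("pan",(155,170,280,258),.166,252)]:
    m=np.zeros(L.shape,np.uint8);m[y0:y1,x0:x1]=(L[y0:y1,x0:x1]>th)
    if n=="bar": m=cv2.morphologyEx(m,cv2.MORPH_CLOSE,np.ones((3,3)))
    c=max(cv2.findContours(m,0,1)[0],key=cv2.contourArea)
    r=cv2.minAreaRect(c);b=cv2.boxPoints(r);w=np.array([onz(f,*p,z)[:2] for p in b])
    e=[w[1]-w[0],w[2]-w[1]];e.sort(key=np.linalg.norm)
    print(n,np.round(r[0],1),w.mean(0).round(4),"size",[np.linalg.norm(q).round(4) for q in e],"long ang",np.degrees(np.arctan2(e[1][1],e[1][0])).round(1))
    print("   box",w.round(3).tolist())
def crop(f,x0,y0,w,h,s,n): cv2.imwrite(n,cv2.resize(f["img"][y0:y0+h,x0:x0+w,::-1],None,fx=s,fy=s,interpolation=cv2.INTER_CUBIC))
crop(g,250,240,140,160,3.7,"pics/sz2.png")
E
```

```text
bar [336.1 244.3] [ 0.458  -0.1945] size [np.float64(0.0581), np.float64(0.1368)] long ang -161.4
   box [[0.513, -0.145], [0.532, -0.2], [0.403, -0.244], [0.384, -0.189]]
bearing [410. 241.] [ 0.4658 -0.411 ] size [np.float64(0.0526), np.float64(0.0531)] long ang -90.4
   box [[0.492, -0.385], [0.492, -0.438], [0.439, -0.437], [0.44, -0.384]]
bl [374.  192.6] [ 0.6095 -0.3098] size [np.float64(0.0201), np.float64(0.0952)] long ang -151.1
   box [[0.646, -0.278], [0.656, -0.296], [0.573, -0.342], [0.563, -0.324]]
bs [333.6 187.7] [ 0.6246 -0.1904] size [np.float64(0.0371), np.float64(0.0548)] long ang -63.7
   box [[0.629, -0.158], [0.653, -0.207], [0.62, -0.223], [0.596, -0.174]]
pan [214.  215.6] [0.5349 0.1445] size [np.float64(0.1674), np.float64(0.3003)] long ang -97.2
   box [[0.47, 0.301], [0.637, 0.284], [0.599, -0.014], [0.433, 0.007]]
```

View pics/sz2.png

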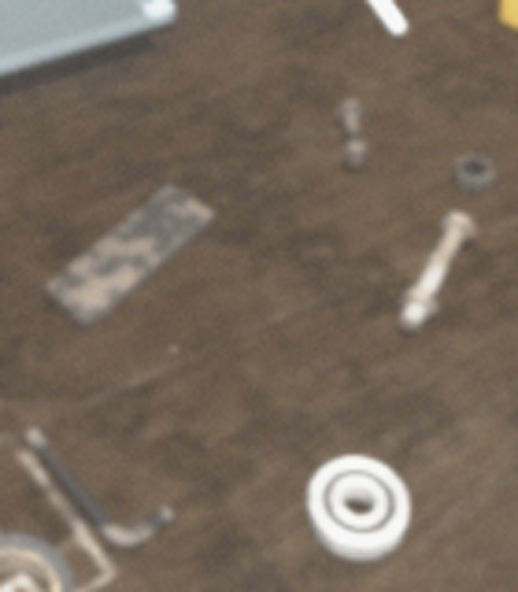

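```bash
python3 - <<'E'
from h import *
f=pickle.load(open("top.pkl","rb"))
def P(u,v,z): return onz(f,310+(u+.5)/4-.5,130+(v+.5)/4-.5,z)[:2]
w=np.array([P(*p,.01) for p in[(51,390),(102,376),(147,533),(97,545)]])
e=(w[3]+w[2]-w[0]-w[1])/2;print("bar",w.mean(0),np.linalg.norm(e),np.linalg.norm(w[1]-w[0]),np.degrees(np.arctan2(*e[::-1])))
for n,a,b,z in[("bl",(226,196),(291,306),.009),("bs",(56,182),(116,228),.008)]:
    a=P(*a,z);b=P(*b,z);e=a-b;print(n,(a+b)/2,np.linalg.norm(e),np.degrees(np.arctan2(*e[::-1])))
E
cat >> h.py <<'E'
def plan(s,pos,yaw):
    """shift (25mm) and turn (8deg) in tool axes to bring TCP to pos, jaws axis along yaw deg (mod 180), pointing down"""
    q=s["tool_rot"];Rm=R.from_quat([q[1],q[2],q[3],q[0]])
    sh=Rm.inv().apply(np.array(pos)-s["tool_pos"])/.025
    best=None
    for k in(0,180):
        a=np.radians(yaw+k);c,si=np.cos(a),np.sin(a)
        T=R.from_matrix(np.array([[c,si,0],[si,-c,0],[0,0,-1]]))
        rv=(Rm.inv()*T).as_rotvec()*180/np.pi/8
        if best is None or np.linalg.norm(rv)<np.linalg.norm(best): best=rv
    return sh.round(2),best.round(2)
E
cat > p.py <<'E'
import sys
from h import *
from plant import r
s=r.get_state();a=[float(x) for x in sys.argv[1:]]
x=np.degrees(2*np.arctan2(s["tool_rot"][2],s["tool_rot"][1]))
print("t",round(s["time_s"],2),s["tool_pos"].round(4),"yaw",x.round(1),"j7",s["joint_positions"].round(2),"w",s["gripper_width"],"F",s["wrist_force"].round(2))
if a: print(*plan(s,a[:3],a[3]))
E
python3 p.py 0.457 -0.192 0.20 15
```

```text
bar [ 0.45622773 -0.18964662] 0.11812969647754236 0.038984236868364656 -164.56785347118043
bl [ 0.61009734 -0.31056731] 0.0942594524480046 29.452078022116748
bs [ 0.64498703 -0.18330552] 0.05591507391651174 51.883752646869276
t 0.1 [0.2772 0.5597 0.302 ] yaw 63.7 j7 [-1.08  0.69 -0.19  1.57  0.16  0.9  -0.22] w 1.0034760354989438 F [0.45 0.62 0.07]
[-23.75  19.79   4.12] [0.01 0.01 6.08]
```

```bash
python3 p.py 0.48 0.18 0.30 105.4;python3 p.py 0.456 -0.19 0.25 105.4
```

```text
t 0.1 [0.2772 0.5597 0.302 ] yaw 63.7 j7 [-1.08  0.69 -0.19  1.57  0.16  0.9  -0.22] w 1.0034760354989438 F [0.45 0.62 0.07]
[-10.01  14.01   0.1 ] [-0.    0.01 -5.22]
t 0.1 [0.2772 0.5597 0.302 ] yaw 63.7 j7 [-1.08  0.69 -0.19  1.57  0.16  0.9  -0.22] w 1.0034760354989438 F [0.45 0.62 0.07]
[-23.7   19.71   2.12] [-0.    0.01 -5.22]
```

carry_out(motion=[[1,-1.5,2,0,0,0,-1],[1,-3,4.1,0,0,0,-2],[1,-4.4,6.1,0,0,0,-3],[1,-5.8,8.1,0,0,0,-4],[1,-7.2,10.1,0,0,0,-5.2],[1,-8.6,12.1,0,0,0,-5.2],[1,-10,14,0.1,0,0,-5.2],[1,-12.3,15,0.1,0,0,-5.2],[1,-14.6,16,0.1,0,0,-5.2],[1,-16.9,17,0.1,0,0,-5.2]], newtons=30)

```text
time_s: 1.35
tool_pos: [0.4704, -0.0086, 0.3]
tool_rot: [-0.0, 0.607, 0.795, -0.0]
wrist_force: [0.7, 0.5, 0.1]
gripper_width: 1.001
```

```bash
python3 p.py 0.456 -0.19 0.068 105.4
```

```text
t 1.35 [ 0.4704 -0.0086  0.3   ] yaw 105.3 j7 [ 0.24  0.53 -0.48  2.01  0.38  0.69  1.35] w 1.0012179032382358 F [0.74 0.48 0.14]
[-6.85 -2.46  9.28] [-0.   -0.   -0.02]
```

carry_out(motion=[[1,-2.3,-0.8,0,0,0,0],[1,-4.6,-1.6,0.5,0,0,0],[1,-6.85,-2.46,2,0,0,0],[1,-6.85,-2.46,4.2,0,0,0],[1,-6.85,-2.46,6.2,0,0,0],[1,-6.85,-2.46,7.2,0,0,0],[1,-6.85,-2.46,7.2,0,0,0],[1,-6.85,-2.46,7.2,0,0,0],[1,-6.85,-2.46,7.2,0,0,0],[1,-6.85,-2.46,7.2,0,0,0]])

```text
time_s: 2.6
tool_pos: [0.4569, -0.1881, 0.1211]
tool_rot: [0.001, 0.607, 0.795, 0.0]
wrist_force: [-0.7, -0.1, -0.4]
gripper_width: 0.998
```

```bash
python3 p.py 0.456 -0.19 0.067 105.4; python3 - <<'E'
from h import *
from plant import r
for n,c in(("top",(290,170,150,130)),("side",(230,150,180,230))):
    f=r.grab_frame(n);x,y,w,h=c
    s=5 if n=="top" else 2.6
    cv2.imwrite(f"pics/{n}1.png",cv2.resize(f["img"][y:y+h,x:x+w,::-1],None,fx=s,fy=s,interpolation=cv2.INTER_CUBIC))
E
```

```text
t 2.6 [ 0.4569 -0.1881  0.1211] yaw 105.2 j7 [ 0.43  0.85 -0.22  2.09  0.66  0.27  1.48] w 0.9984844839980712 F [-0.69 -0.12 -0.43]
[-0.06 -0.06  2.17] [ 0.01  0.01 -0.02]
```

View pics/side1.png

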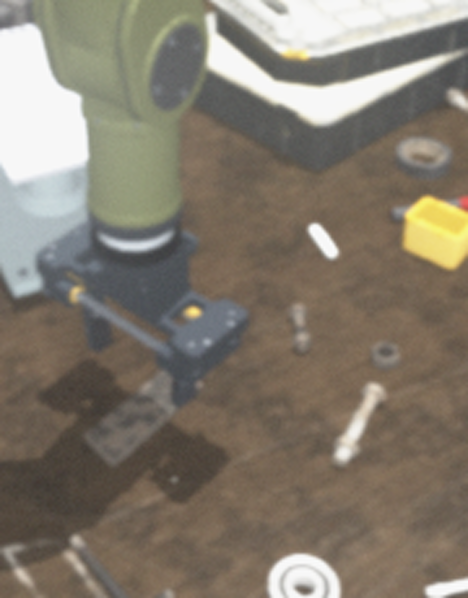

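View pics/top1.png

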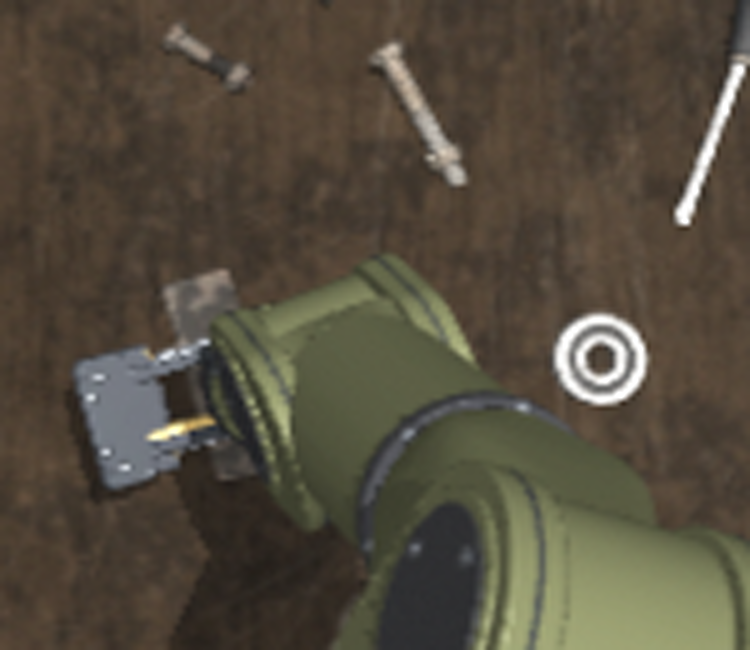

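The gripper straddles the bar's middle. I go down, grip and lift.

carry_out(motion=[[1,-0.06,-0.06,1.2,0,0,0],[1,-0.06,-0.06,2.15,0,0,0],[1,-0.06,-0.06,2.15,0,0,0],[-1,-0.06,-0.06,2.15,0,0,0],[-1,-0.06,-0.06,2.15,0,0,0],[-1,-0.06,-0.06,2.15,0,0,0],[-1,-0.06,-0.06,2.15,0,0,0],[-1,-0.06,-0.06,2.15,0,0,0],[-1,-0.06,-0.06,2.15,0,0,0],[-1,-0.06,-0.06,2.15,0,0,0]], newtons=35)

```text
time_s: 3.95
tool_pos: [0.4555, -0.1899, 0.0665]
tool_rot: [0.0, 0.607, 0.795, -0.0]
wrist_force: [0.0, -1.3, 1.9]
gripper_width: 0.449
```

```bash
python3 p.py 0.456 -0.19 0.28 105.4
```

```text
t 3.95 [ 0.4555 -0.1899  0.0665] yaw 105.2 j7 [ 0.36  0.95 -0.1   2.09  0.71  0.13  1.44] w 0.4488138322413622 F [ 0.04 -1.31  1.88]
[-0.01  0.02 -8.54] [ 0.    0.   -0.02]
```

```bash
python3 p.py 0.523 0.0503 0.28 82.8
```

```text
t 3.95 [ 0.4555 -0.1899  0.0665] yaw 105.2 j7 [ 0.36  0.95 -0.1   2.09  0.71  0.13  1.44] w 0.4488138322413622 F [ 0.04 -1.31  1.88]
[ 8.56  5.13 -8.54] [0.   0.   2.81]
```

carry_out(motion=[[-1,0,0,-1,0,0,0],[-1,0,0,-3.2,0,0,0],[-1,0,0,-5.6,0,0,0],[-1,0.8,0.5,-7.8,0,0,0.5],[-1,2.5,1.5,-8.9,0,0,1],[-1,4.5,2.7,-9,0,0,2],[-1,6.5,3.9,-9,0,0,2.8],[-1,8.56,5.13,-8.8,0,0,2.8],[-1,8.56,5.13,-8.54,0,0,2.8],[-1,8.56,5.13,-8.54,0,0,2.8]])

```text
time_s: 5.2
tool_pos: [0.5215, 0.0498, 0.2787]
tool_rot: [-0.001, 0.75, 0.662, -0.002]
wrist_force: [-0.3, -0.6, -4.0]
gripper_width: 0.45
```

```bash
python3 p.py 0.523 0.0503 0.1885 82.8;  python3 - <<'E'
from h import *
from plant import r
for n in("top","side"):
    f=r.grab_frame(n)
    cv2.imwrite(f"pics/{n}2.png",cv2.resize(f["img"][...,::-1],None,fx=1.42,fy=1.42))
E
```

```text
t 5.2 [0.5215 0.0498 0.2787] yaw 82.9 j7 [ 0.05  0.61 -0.37  1.89  0.32  0.71  0.94] w 0.4496570804926978 F [-0.33 -0.64 -3.96]
[0.03 0.07 3.61] [-0.03  0.02  0.01]
```

View pics/side2.png

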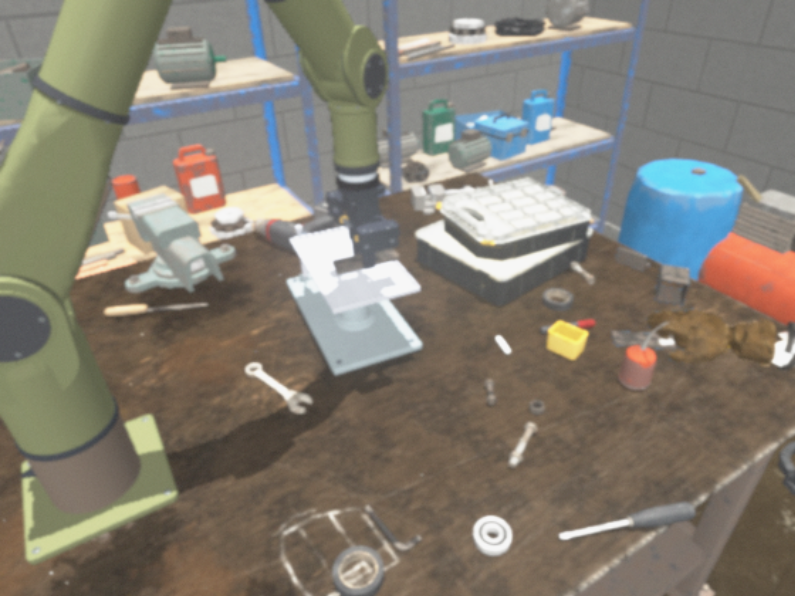

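View pics/top2.png

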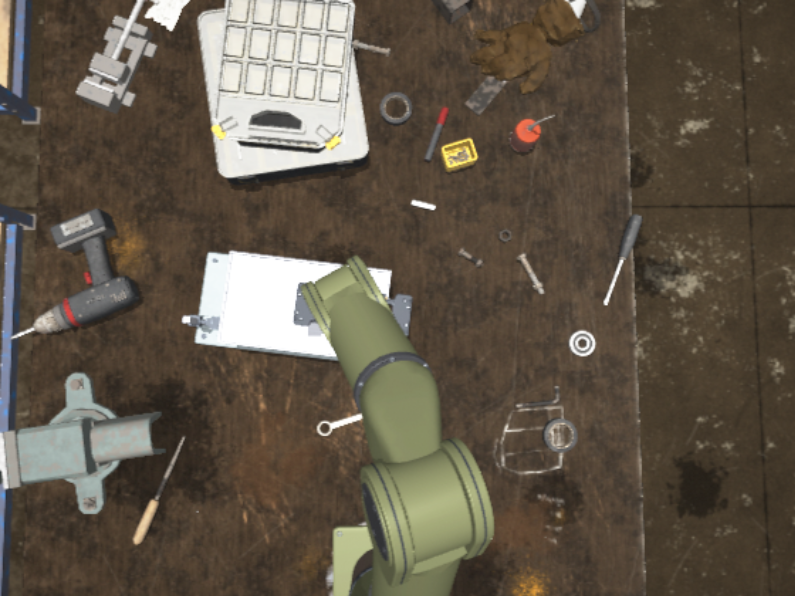

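The bar is gripped and level over the near part of the pan, clear of the rim. Lowering slowly to about its equilibrium depth.

carry_out(motion=[[-1,0.03,0.07,0.7,0,0,0],[-1,0.03,0.07,1.3,0,0,0],[-1,0.03,0.07,1.7,0,0,0],[-1,0.03,0.07,2.0,0,0,0],[-1,0.03,0.07,2.3,0,0,0],[-1,0.03,0.07,2.6,0,0,0],[-1,0.03,0.07,2.9,0,0,0],[-1,0.03,0.07,3.2,0,0,0],[-1,0.03,0.07,3.45,0,0,0],[-1,0.03,0.07,3.5,0,0,0]])

```text
time_s: 6.55
tool_pos: [0.5248, 0.0509, 0.1921]
tool_rot: [0.0, 0.75, 0.662, -0.0]
wrist_force: [-0.2, -1.2, -0.3]
gripper_width: 0.445
```

```bash
python3 p.py 0.523 0.0503 0.1885 82.8;python3 p.py
```

```text
t 6.55 [0.5248 0.0509 0.1921] yaw 82.9 j7 [-0.01  0.74 -0.29  1.96  0.41  0.5   0.86] w 0.44523340207493073 F [-0.15 -1.24 -0.3 ]
[-0.03 -0.07  0.14] [-0.    0.    0.01]
t 6.55 [0.5248 0.0509 0.1921] yaw 82.9 j7 [-0.01  0.74 -0.29  1.96  0.41  0.5   0.86] w 0.44523340207493073 F [-0.15 -1.24 -0.3 ]
```

carry_out(motion=[[0.2,0,0,0,0,0,0],[0.2,0,0,0,0,0,0],[0.2,0,0,0,0,0,0],[0.2,0,0,-0.4,0,0,0],[0.2,0,0,-1.2,0,0,0],[0.3,0,0,-2.6,0,0,0],[1,0,0,-4,0,0,0],[1,-2,0,-4.4,0,0,0],[1,-4.2,0,-4.4,0,0,0],[1,-6.5,0,-4.4,0,0,0]])

```text
time_s: 7.8
tool_pos: [0.5044, -0.1115, 0.3036]
tool_rot: [0.001, 0.749, 0.662, 0.001]
wrist_force: [0.8, -0.5, 0.3]
gripper_width: 0.998
```

```bash
python3 p.py 0.466 -0.411 0.2 90;  python3 - <<'E'
from h import *
from plant import r
for n in("top","side"):
    f=r.grab_frame(n);pickle.dump(f,open(n+"3.pkl","wb"))
    x,y,w,h=(120,165,170,100) if n=="top" else (190,140,120,130)
    cv2.imwrite(f"pics/{n}3.png",cv2.resize(f["img"][y:y+h,x:x+w,::-1],None,fx=4.5,fy=4.5,interpolation=cv2.INTER_CUBIC))
E
```

```text
t 7.8 [ 0.5044 -0.1115  0.3036] yaw 82.9 j7 [ 0.39  0.57 -0.41  1.88  0.32  0.75  1.25] w 0.9984669679124616 F [ 0.81 -0.45  0.33]
[-12.08  -0.05   4.14] [ 0.01 -0.   -0.89]
```

View pics/side3.png

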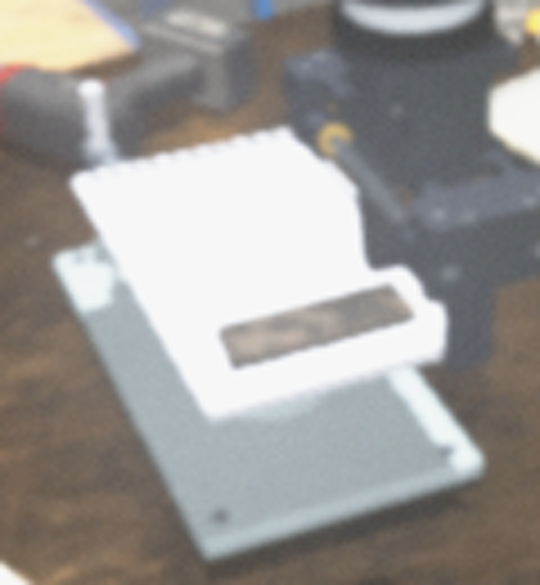

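View pics/top3.png

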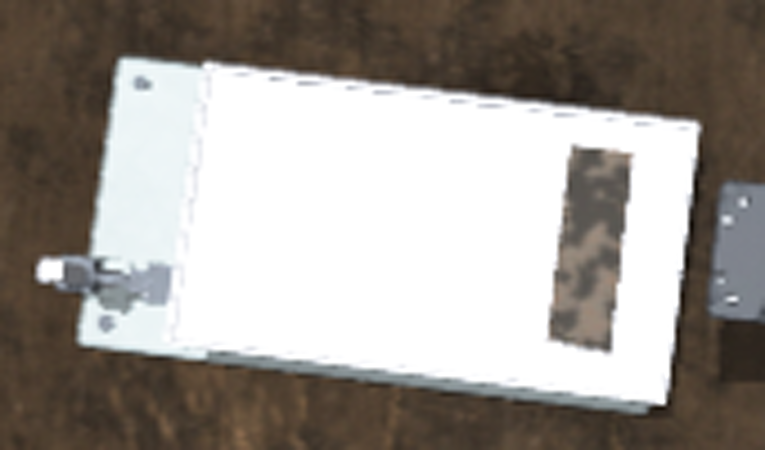

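The bar lies flat on the pan, and the pan has visibly sunk. The fork is still behind the pan edge in the side view. I'll push the pan lightly with the closed fingertips to about 66 mm, well short of the stop, so the side camera can see the fork.

```bash
python3 p.py 0.577 0.159 0.2 82.8;python3 p.py 0.577 0.159 0.158 82.8
```

```text
t 7.9 [ 0.5026 -0.1184  0.3027] yaw 82.2 j7 [ 0.39  0.57 -0.4   1.88  0.32  0.76  1.25] w 1.0018767059435751 F [-0.83  0.95 -0.41]
[11.42  1.44  4.05] [-0.01  0.04 -0.08]
t 7.9 [ 0.5026 -0.1184  0.3027] yaw 82.2 j7 [ 0.39  0.57 -0.4   1.88  0.32  0.76  1.25] w 1.0018767059435751 F [-0.83  0.95 -0.41]
[11.43  1.44  5.73] [-0.01  0.04 -0.08]
```

carry_out(motion=[[-1,2.2,0.3,0,0,0,0],[-1,4.4,0.6,0,0,0,0],[-1,6.7,0.9,0,0,0,0],[-1,9,1.2,0,0,0,0],[-1,11.4,1.44,0.6,0,0,0],[-1,11.4,1.44,2,0,0,0],[-1,11.4,1.44,3.2,0,0,0],[-1,11.4,1.44,3.9,0,0,0],[-1,11.4,1.44,4.2,0,0,0],[-1,11.4,1.44,4.4,0,0,0]])

```text
time_s: 9.15
tool_pos: [0.5761, 0.1682, 0.193]
tool_rot: [0.0, 0.75, 0.662, 0.001]
wrist_force: [0.1, 0.3, -0.2]
gripper_width: 0.005
```

```bash
python3 p.py 0.577 0.159 0.158 82.8
```

```text
t 9.15 [0.5761 0.1682 0.193 ] yaw 82.8 j7 [-0.18  0.81 -0.31  1.73  0.37  0.65  0.74] w 0.0045332597284549634 F [ 0.13  0.33 -0.2 ]
[-0.36  0.08  1.4 ] [ 0.01 -0.01  0.  ]
```

carry_out(motion=[[-1,0,0,0.2,0,0,0],[-1,0,0,0.4,0,0,0],[-1,0,0,0.6,0,0,0],[-1,0,0,0.8,0,0,0],[-1,0,0,1,0,0,0],[-1,0,0,1.2,0,0,0],[-1,0,0,1.35,0,0,0],[-1,0,0,1.4,0,0,0],[-1,0,0,1.4,0,0,0],[-1,0,0,1.4,0,0,0]])

```text
time_s: 10.4
tool_pos: [0.5759, 0.1681, 0.1577]
tool_rot: [0.0, 0.75, 0.662, 0.0]
wrist_force: [1.9, 0.7, 2.4]
gripper_width: 0.006
```

```bash
python3 p.py ;  python3 - <<'E'
from h import *
from plant import r
for n in("top","side"):
    f=r.grab_frame(n);pickle.dump(f,open(n+"4.pkl","wb"))
    x,y,w,h=(120,165,170,100) if n=="top" else (190,140,80,75)
    s=4.5 if n=="top" else 8
    cv2.imwrite(f"pics/{n}4.png",cv2.resize(f["img"][y:y+h,x:x+w,::-1],None,fx=s,fy=s,interpolation=cv2.INTER_CUBIC))
E
```

```text
t 10.4 [0.5759 0.1681 0.1577] yaw 82.9 j7 [-0.2   0.86 -0.29  1.75  0.4   0.58  0.72] w 0.006077830431069603 F [1.95 0.74 2.39]
```

View pics/side4.png

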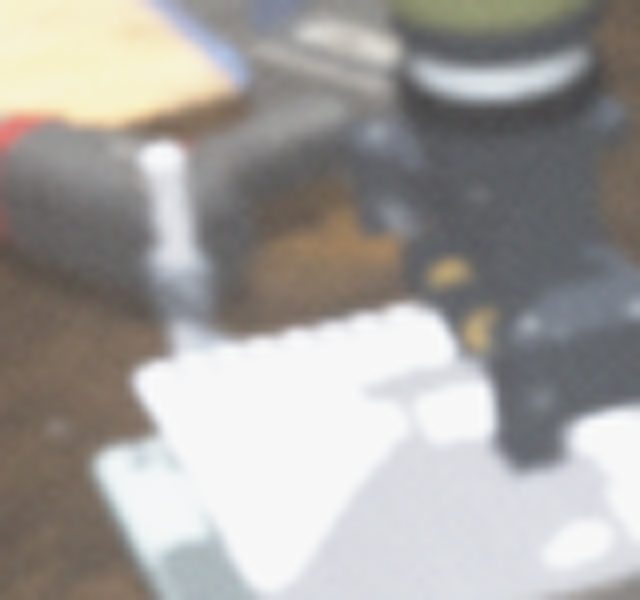

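View pics/top4.png

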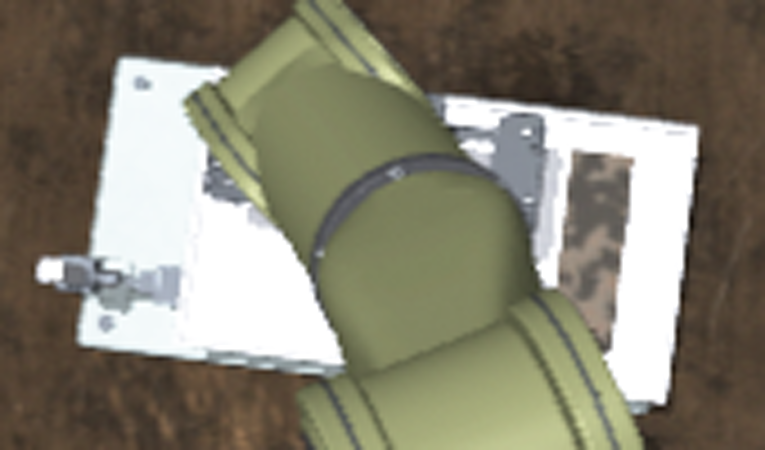

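```bash
python3 - <<'E'
from h import *
g=pickle.load(open("side4.pkl","rb"))
ux=np.array([.992,-.125]);uy=np.array([.125,.992]);c=np.array([.535,.1445])
def S(x,y,z): return [*(c+ux*x+uy*y),z]
def cr(p): return ((proj(g,p)-[190,140]+.5)*8-.5).round(1)
for z in(.16,.14,.13,.12,.11,.10,.09): print(z,"post",cr(S(-.05,.212,z)),"tip",cr(S(-.05,.188,z)))
for x,y in((-.085,.15),(.085,.15),(-.085,-.15)): print("rimcorner",x,y,[cr(S(x,y,z)) for z in(.1,.104,.108)])
im=g["img"][140:215,190:270]
print("col at u=22..24 rows 14..45"); 
for v in range(15,44): print(v,v*8+4,im[v,19:29].mean(1).round().astype(int))
E
```

```text
0.16 post [155. 152.] tip [171.  176.2]
0.14 post [161.4 196. ] tip [177.3 220.7]
0.13 post [164.5 217.7] tip [180.4 242.6]
0.12 post [167.7 239.3] tip [183.5 264.3]
0.11 post [170.7 260.6] tip [186.6 285.9]
0.1 post [173.8 281.8] tip [189.6 307.3]
0.09 post [176.8 302.8] tip [192.6 328.4]
rimcorner -0.085 0.15 [array([130.6, 368.8]), array([129.2, 360.1]), array([127.9, 351.4])]
rimcorner 0.085 0.15 [array([529.5, 276. ]), array([528.9, 267.5]), array([528.3, 259. ])]
rimcorner -0.085 -0.15 [array([370.5, 789.6]), array([369.4, 779.9]), array([368.2, 770.2])]
col at u=22..24 rows 14..45
15 124 [115 114 112 111 113 111 113 113 115 118]
16 132 [118 117 114 111 112 114 120 124 127 132]
17 140 [157 171 158 139 127 129 133 140 143 145]
18 148 [233 237 227 192 155 143 142 146 146 145]
19 156 [246 246 244 223 174 147 145 146 147 141]
20 164 [244 244 240 219 174 148 148 149 145 139]
21 172 [230 233 229 212 175 152 147 145 140 131]
22 180 [216 224 223 206 175 155 148 144 136 126]
23 188 [208 220 223 211 175 156 143 136 130 119]
24 196 [199 220 223 211 181 150 138 129 127 119]
25 204 [195 222
[... 215 characters left out ...]
6 104 102 103]
30 244 [160 200 222 225 206 160 122 108 104 102]
31 252 [179 212 224 225 213 180 138 111 101 101]
32 260 [184 210 220 220 214 191 157 123 107  99]
33 268 [168 191 203 205 197 185 162 133 110 103]
34 276 [152 174 180 181 177 167 151 127 109 103]
35 284 [137 148 158 166 170 162 143 124 108  99]
36 292 [122 132 143 153 162 159 144 123 107  97]
37 300 [115 131 134 138 149 148 140 125 104  97]
38 308 [108 121 137 140 140 141 138 121 106  99]
39 316 [105 120 140 147 148 139 134 122 109 102]
40 324 [107 126 156 177 175 163 148 132 121 112]
41 332 [112 133 168 200 203 192 177 163 147 134]
42 340 [114 134 169 206 216 211 203 196 194 183]
43 348 [116 132 167 210 223 223 221 226 234 238]
```

The side view shows the clamp collar on the post at rows about 255–322, which puts its middle near z ≈ 0.10. Next I check the fork and pointer in the top views at the three pan heights.

```bash
python3 - <<'E'
from h import *
o=[]
for n in("top","top3","top4"):
    f=pickle.load(open(n+".pkl","rb"));im=f["img"][215:242,125:165,::-1]
    o.append(cv2.resize(im,None,fx=10,fy=10,interpolation=cv2.INTER_CUBIC))
    o[-1]=cv2.resize(o[-1],(400,270))
cv2.imwrite("pics/fk.png",np.vstack([np.hstack(o[:2]),np.hstack([o[2],o[2]*0])]))
E
```

```text
(no output)
```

View pics/fk.png

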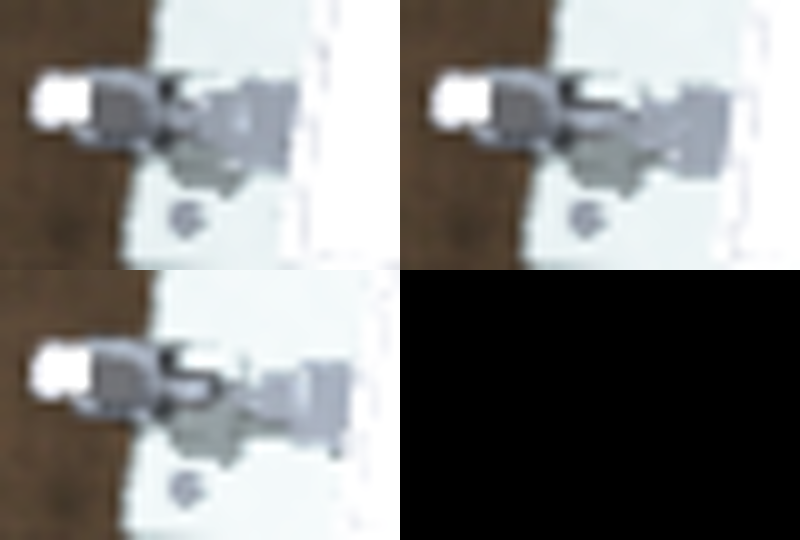

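```bash
python3 - <<'E'
from h import *
f=pickle.load(open("top4.pkl","rb"))
ux=np.array([.992,-.125]);uy=np.array([.125,.992]);c=np.array([.535,.1445])
def S(x,y,z): return [*(c+ux*x+uy*y),z]
def cr(p): return ((proj(f,p)-[125,215]+.5)*10-.5).round(1)
print("post top",cr(S(-.05,.212,.16)))
for z in (.09,.1,.11,.12): print(z,"prong tip",cr(S(-.05,.188,z)),"ptr tip",cr(S(-.05,.186,z)))
for s in (0,.038,.066): print("pan edge top",cr(S(-.05,.15,.166-s)),"ptip floor-level",cr(S(-.05,.186,.16-s)), "pan corners",cr(S(-.085,.15,.166-s)))
print("base edge",cr(S(-.05,.212,.02)),cr(S(-.05,.185,.02)))
E
```

```text
post top [ 63.1 102.8]
0.09 prong tip [221.8 123.6] ptr tip [229.1 124.5]
0.1 prong tip [212.7 122.3] ptr tip [220.  123.1]
0.11 prong tip [203.4 120.9] ptr tip [210.8 121.8]
0.12 prong tip [194.  119.5] ptr tip [201.4 120.4]
pan edge top [294.8 130.2] ptip floor-level [162.5 114.6] pan corners [275.7 264.7]
pan edge top [328.1 135.3] ptip floor-level [199.5 120.1] pan corners [309.7 265.9]
pan edge top [351.4 138.8] ptip floor-level [225.4 123.9] pan corners [333.4 266.7]
base edge [199.4 122.7] [292.4 133.8]
```

```bash
python3 - <<'E'
from h import *
o=[]
for n in("top","top3","top4"):
    f=pickle.load(open(n+".pkl","rb"));im=f["img"][219:236,136:164,::-1].astype(float)
    im=np.clip((im-60)*255/180,0,255).astype(np.uint8)
    o.append(cv2.resize(im,None,fx=14,fy=14,interpolation=cv2.INTER_NEAREST))
    print(n)
    print(f["img"][222:234,139:162].mean(2).astype(int))
cv2.imwrite("pics/fk2.png",np.vstack([np.hstack(o[:2]),np.hstack([o[2],o[2]*0])]))
E
```

```text
top
[[135 150 145 141 170 212 221 222 238 237 225 214 238 237 236 226 244 252
  236 255 255 255 255]
 [168 144  63 112 209 242 239 238 239 221 170 169 177 190 178 190 248 253
  236 255 255 255 255]
 [153 141  64 115 198 227 198 169 167 169 167 162 164 166 164 174 246 254
  250 255 255 255 255]
 [122 140 113 133 126 164 197 160 162 172 178 163 164 166 164 186 247 254
  254 255 255 255 255]
 [118 140 136 158 159 161 165 160 163 177 188 163 164 165 164 200 240 246
  253 255 255 255 255]
 [106 117 106 143 156 144 160 162 163 184 198 163 165 166 165 210 239 236
  254 255 255 255 255]
 [104  88  61  88 111 127 156 158 161 168 174 165 165 164 164 235 251 237
  255 255 255 255 255]
 [152  87  72 111 141 131 135 147 159 165 163 166 167 164 153 234 252 239
  255 255 255 255 255]
 [142 151 124 134 147 144 144 145 153 164 165 168 168 164 172 245 253 239
  255 255 255 255 255]
 [171 213 193 127 130 133 138 146 173 195 172 181 182 168 175 247 254 249
  255 255 255 255 255]
 [227 237 221 153 141 142 142 143 143 143 167 207 216 207 204 249 254 254
  255 255 255 255 255]
 [232 238 238 222 159 160 159
[... 1708 characters left out ...]
179 179 179 229 245]
 [114 127 109 143 178 184 154 103 135 169 172 175 175 177 177 198 215 178
  180 179 179 247 254]
 [113  96  67  96 122 117 113 136 159 158 166 191 181 176 178 192 203 179
  179 177 181 248 254]
 [164  96  78 120 156 151 152 156 156 142 125 149 169 170 172 181 189 180
  181 178 185 250 254]
 [154 164 135 145 159 157 156 157 154 143 145 150 140 136 143 169 178 180
  181 178 184 248 255]
 [185 226 209 137 142 144 149 158 152 135 154 175 176 176 177 178 181 185
  185 181 221 244 245]
 [237 245 232 167 153 154 154 155 155 155 209 247 248 248 242 215 206 218
  212 188 223 244 247]
 [241 246 246 233 172 173 174 167 156 163 217 247 248 248 247 247 248 248
  238 171 222 245 249]]
```

View pics/fk2.png

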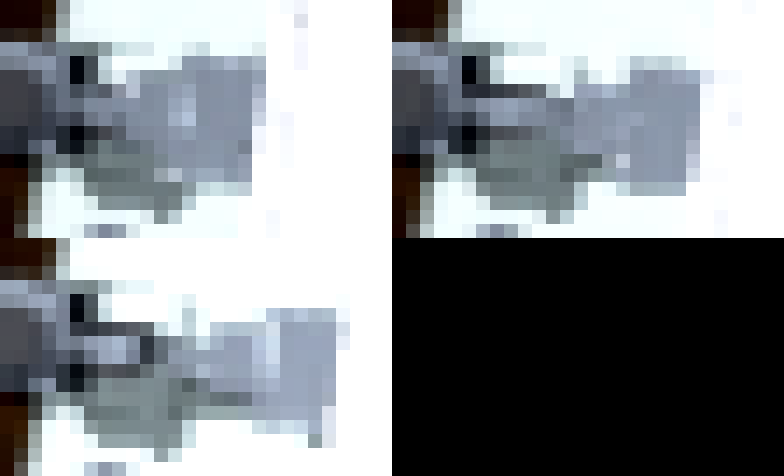

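```bash
python3 p.py 0.466 -0.411 0.28 105; python3 p.py 0.466 -0.411 0.12 105
```

```text
t 10.5 [0.5759 0.1681 0.1577] yaw 82.9 j7 [-0.2   0.86 -0.29  1.75  0.4   0.58  0.72] w 0.007950905597074677 F [ 2.07 -0.48  1.7 ]
[-23.53  -1.47  -4.9 ] [ 0.   -0.   -2.77]
t 10.5 [0.5759 0.1681 0.1577] yaw 82.9 j7 [-0.2   0.86 -0.29  1.75  0.4   0.58  0.72] w 0.007950905597074677 F [ 2.07 -0.48  1.7 ]
[-23.53  -1.48   1.5 ] [ 0.   -0.   -2.77]
```

carry_out(motion=[[-1,0,0,-0.4,0,0,0],[-1,0,0,-0.8,0,0,0],[-1,0,0,-1.3,0,0,0],[-1,0,0,-3,0,0,0],[-1,-1,0,-4.5,0,0,0],[-1,-3,-0.2,-4.9,0,0,0],[-1,-5.4,-0.4,-4.9,0,0,0],[-1,-7.8,-0.5,-4.9,0,0,0],[0,-10.2,-0.7,-4.9,0,0,0],[1,-12.6,-0.8,-4.9,0,0,0]])

```text
time_s: 11.75
tool_pos: [0.5159, -0.1437, 0.2808]
tool_rot: [0.0, 0.75, 0.662, 0.0]
wrist_force: [1.0, 0.0, -0.7]
gripper_width: 0.207
```

```bash
python3 p.py 0.466 -0.411 0.12 82.8
```

```text
t 11.75 [ 0.5159 -0.1437  0.2808] yaw 82.9 j7 [ 0.44  0.62 -0.41  1.85  0.36  0.74  1.28] w 0.20746321965732045 F [ 0.97  0.01 -0.71]
[-10.85  -0.66   6.43] [0.   0.   0.01]
```

carry_out(motion=[[1,-2.2,-0.1,0.5,0,0,0],[1,-4.5,-0.3,1,0,0,0],[1,-6.8,-0.4,1.8,0,0,0],[1,-9,-0.5,2.8,0,0,0],[1,-10.85,-0.66,4.2,0,0,0],[1,-10.82,-0.66,6,0,0,0],[1,-10.82,-0.66,7.5,0,0,0],[1,-10.82,-0.66,7.8,0,0,0],[1,-10.82,-0.66,7.8,0,0,0],[1,-10.82,-0.66,7.8,0,0,0]])

```text
time_s: 13.0
tool_pos: [0.4676, -0.4089, 0.0868]
tool_rot: [0.001, 0.75, 0.662, 0.0]
wrist_force: [-0.3, -0.5, -0.8]
gripper_width: 0.996
```

```bash
python3 p.py 0.466 -0.411 0.067 82.8;python3 - <<'E'
from h import *
from plant import r
f=r.grab_frame("side")
cv2.imwrite("pics/side5.png",cv2.resize(f["img"][250:420,240:440,::-1],None,fx=3.5,fy=3.5,interpolation=cv2.INTER_CUBIC))
f=r.grab_frame("top");pickle.dump(f,open("top5.pkl","wb"))
E
```

```text
t 13.0 [ 0.4676 -0.4089  0.0868] yaw 82.9 j7 [ 0.82  1.   -0.31  1.7   0.53  0.53  1.62] w 0.9958171320680865 F [-0.29 -0.49 -0.8 ]
[-0.09 -0.06  0.79] [0.02 0.01 0.01]
```

View pics/side5.png

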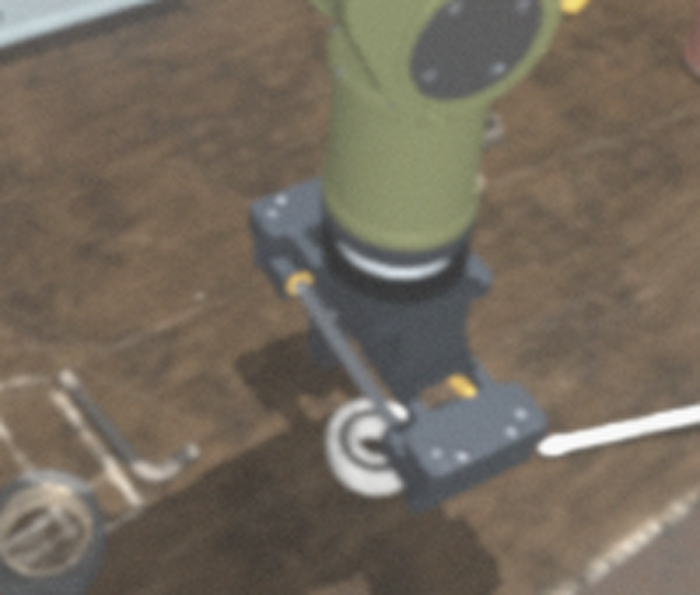

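The bearing is between the fingers. Grip it.

carry_out(motion=[[1,-0.06,-0.06,0.4,0,0,0],[1,-0.06,-0.06,0.75,0,0,0],[-1,-0.06,-0.06,0.75,0,0,0],[-1,-0.06,-0.06,0.75,0,0,0],[-1,-0.06,-0.06,0.75,0,0,0],[-1,-0.06,-0.06,0.75,0,0,0],[-1,-0.06,-0.06,0.75,0,0,0],[-1,-0.06,-0.06,0.75,0,0,0],[-1,-0.06,-0.06,0.75,0,0,0],[-1,-0.06,-0.06,0,0,0,0]], newtons=25)

```text
time_s: 14.35
tool_pos: [0.4639, -0.4089, 0.0843]
tool_rot: [-0.002, 0.75, 0.662, -0.0]
wrist_force: [-0.1, 0.5, -0.8]
gripper_width: 0.574
```

```bash
python3 - <<'E'
import numpy as np
ux=np.array([.992,-.125]);uy=np.array([.125,.992]);c=np.array([.535,.1445])
for x,y in((-.045,-.01),(.04,-.01),(0,.065),(.02,.06)): print(x,y,(c+ux*x+uy*y).round(4))
E
python3 p.py 0.489 0.140 0.25 82.8
```

```text
-0.045 -0.01 [0.4891 0.1402]
0.04 -0.01 [0.5734 0.1296]
0 0.065 [0.5431 0.209 ]
0.02 0.06 [0.5623 0.2015]
t 14.35 [ 0.4639 -0.4089  0.0843] yaw 82.9 j7 [ 0.82  1.   -0.31  1.7   0.54  0.53  1.62] w 0.5738764249628865 F [-0.1   0.5  -0.84]
[21.92 -1.75 -6.59] [-0.02 -0.01  0.01]
```

carry_out(motion=[[-1,0,0,-2,0,0,0],[-1,0,0,-4.4,0,0,0],[-1,1.5,-0.1,-6.3,0,0,0],[-1,3.7,-0.3,-7.3,0,0,0],[-1,6,-0.5,-7.3,0,0,0],[-1,8.4,-0.7,-7.3,0,0,0],[-1,10.8,-0.9,-7.3,0,0,0],[-1,13.2,-1.1,-7.3,0,0,0],[-1,15.6,-1.3,-7.3,0,0,0],[-1,18,-1.5,-7.3,0,0,0]])

```text
time_s: 15.6
tool_pos: [0.4834, 0.0435, 0.2686]
tool_rot: [0.0, 0.75, 0.662, 0.0]
wrist_force: [0.9, -0.4, -1.8]
gripper_width: 0.575
```

```bash
python3 p.py 0.489 0.140 0.22 82.8;
```

```text
t 15.6 [0.4834 0.0435 0.2686] yaw 82.9 j7 [ 0.05  0.58 -0.37  2.01  0.36  0.61  0.89] w 0.5750514240302428 F [ 0.93 -0.44 -1.79]
[ 3.86 -0.26  1.94] [ 0.01 -0.    0.01]
```

carry_out(motion=[[-1,2,-0.13,0,0,0,0],[-1,3.86,-0.26,0.6,0,0,0],[-1,3.86,-0.26,1.8,0,0,0],[-1,3.86,-0.26,2.6,0,0,0],[-1,3.86,-0.26,2.9,0,0,0],[-1,3.86,-0.26,3.1,0,0,0],[-1,3.86,-0.26,3.3,0,0,0],[-1,3.86,-0.26,3.5,0,0,0],[-1,3.86,-0.26,3.65,0,0,0],[-1,3.86,-0.26,3.7,0,0,0]])

```text
time_s: 16.85
tool_pos: [0.4894, 0.1381, 0.1749]
tool_rot: [0.0, 0.75, 0.662, 0.0]
wrist_force: [0.6, -0.4, -0.4]
gripper_width: 0.574
```

```bash
python3 p.py;python3 - <<'E'
from h import *
from plant import r
f=r.grab_frame("side")
cv2.imwrite("pics/side6.png",cv2.resize(f["img"][120:290,180:380,::-1],None,fx=3.5,fy=3.5,interpolation=cv2.INTER_CUBIC))
E
```

```text
t 16.85 [0.4894 0.1381 0.1749] yaw 82.9 j7 [-0.21  0.76 -0.25  2.02  0.43  0.42  0.65] w 0.5739576297849491 F [ 0.59 -0.41 -0.38]
```

View pics/side6.png

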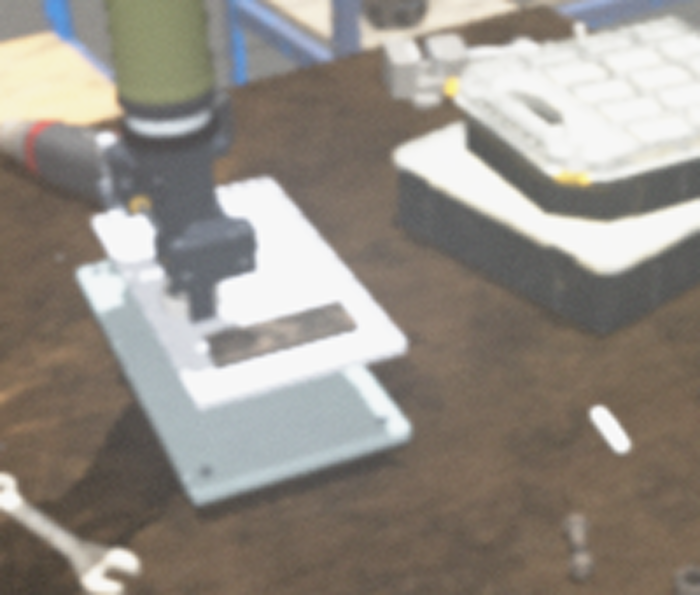

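carry_out(motion=[[0.5,0,0,0,0,0,0],[0.5,0,0,0,0,0,0],[0.5,0,0,0,0,0,0],[0.5,0,0,-0.6,0,0,0],[0.5,0,0,-1.6,0,0,0],[0.5,0,0,-3.2,0,0,0],[1,-1,0,-4,0,0,0],[1,-3.3,0.5,-4,0,0,0],[1,-5.6,1,-4,0,0,0],[1,-7.8,1.6,-4,0,0,0]])

```text
time_s: 18.15
tool_pos: [0.5046, -0.0622, 0.2762]
tool_rot: [0.001, 0.75, 0.662, 0.0]
wrist_force: [0.8, 0.2, -0.3]
gripper_width: 1.003
```

```bash
python3 p.py 0.645 -0.183 0.12 141.9;  python3 - <<'E'
from h import *
from plant import r
o=[]
for n in("top","side"):
    f=r.grab_frame(n);pickle.dump(f,open(n+"7.pkl","wb"))
    x,y,w,h=(120,165,170,100) if n=="top" else (190,140,120,130)
    cv2.imwrite(f"pics/{n}7.png",cv2.resize(f["img"][y:y+h,x:x+w,::-1],None,fx=4.5,fy=4.5,interpolation=cv2.INTER_CUBIC))
    if n=="top": print(f["img"][222:234,139:162].mean(2).astype(int))
E
```

```text
t 18.15 [ 0.5046 -0.0622  0.2762] yaw 82.9 j7 [ 0.29  0.6  -0.4   1.94  0.36  0.68  1.11] w 1.003463032257728 F [ 0.85  0.22 -0.3 ]
[-4.1   6.16  6.26] [ 0.01  0.01 -7.38]
[[140 155 149 146 175 217 227 227 242 241 241 244 244 243 241 240 242 244
  245 244 243 253 253]
 [173 147  66 117 214 246 245 245 246 233 222 243 244 243 235 212 219 241
  242 241 234 249 254]
 [158 146  61 112 202 238 239 240 243 232 192 229 242 240 228 187 178 184
  196 186 208 248 249]
 [126 145  96  92 103 112 121 129 203 229 178 209 185 176 175 178 168 170
  172 171 208 238 243]
 [121 145 141 164 173 182 156 111 154 158 166 182 166 169 191 205 170 171
  171 171 222 242 245]
 [109 120 104 137 170 176 147 123 163 162 165 172 169 171 177 181 171 170
  170 168 242 253 240]
 [108  91  64  91 116 112 108 131 153 140 138 177 169 176 186 180 171 171
  170 161 240 253 239]
 [157  91  73 115 148 143 145 149 149 132 133 171 162 171 178 169 171 173
  169 176 247 254 239]
 [147 156 128 138 152 150 149 150 147 136 132 131 132 141 159 170 172 172
  170 174 246 254 248]
 [176 219 199 131 134 137 142 150 145 128 146 168 167 171 173 172 173 174
  173 212 250 253 254]
 [231 240 226 158 146 147 147 147 148 149 199 243 244 239 214 186 197 207
  200 213 230 228 254]
 [236 241 241 227 165 166 165 160 148 155 208 243 244 244 244 243 244 245
  232 223 242 246 255]]
```

View pics/side7.png

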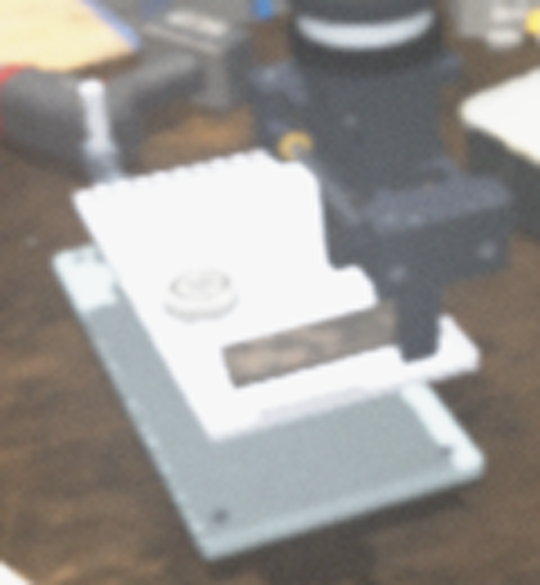

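View pics/top7.png

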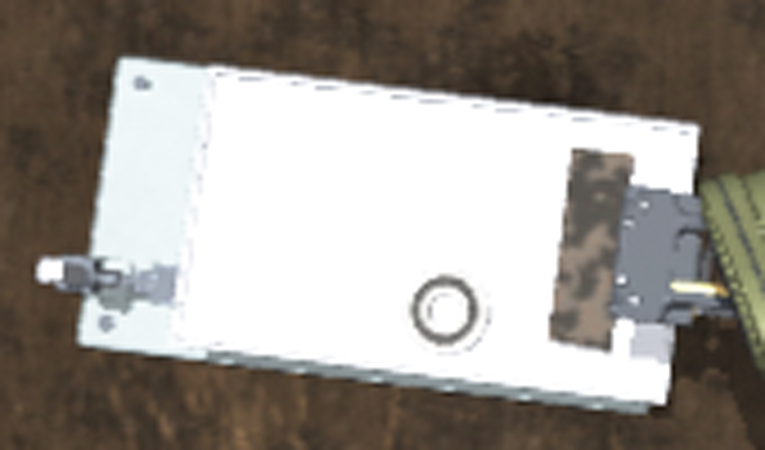

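The bearing is on the pan beside the bar and the pan has sunk further. The pointer tip and prong edges in the top views put the target sink at about 59 mm, which fits adding the short bolt (about 58.8 mm expected). Fetching it.

carry_out(motion=[[0,-1,1.2,0,0,0,-1],[0,-2,2.6,0,0,0,-2.2],[0,-3,4,0.4,0,0,-3.4],[0,-3.6,5.2,1.2,0,0,-4.6],[0,-4.1,6.16,2.5,0,0,-5.8],[0,-4.1,6.16,4,0,0,-7],[0,-4.1,6.16,5.5,0,0,-7.38],[0,-4.1,6.16,6.2,0,0,-7.38],[0,-4.1,6.16,6.2,0,0,-7.38],[0,-4.1,6.16,6.2,0,0,-7.38]])

```text
time_s: 19.5
tool_pos: [0.6458, -0.181, 0.1219]
tool_rot: [0.001, 0.327, 0.945, 0.0]
wrist_force: [0.5, -0.1, 0.1]
gripper_width: 0.497
```

```bash
python3 p.py 0.645 -0.183 0.066 141.9;  python3 - <<'E'
from h import *
from plant import r
for n in("top","side"):
    f=r.grab_frame(n);pickle.dump(f,open(n+"8.pkl","wb"))
    x,y,w,h=(280,150,120,90) if n=="top" else (270,170,150,130)
    cv2.imwrite(f"pics/{n}8.png",cv2.resize(f["img"][y:y+h,x:x+w,::-1],None,fx=4.5,fy=4.5,interpolation=cv2.INTER_CUBIC))
E
```

```text
t 19.5 [ 0.6458 -0.181   0.1219] yaw 141.9 j7 [ 0.5   1.04 -0.6   1.52  0.73  0.81  2.1 ] w 0.49727808594157613 F [ 0.47 -0.06  0.13]
[-0.02 -0.09  2.23] [ 0.01  0.02 -0.  ]
```

View pics/side8.png

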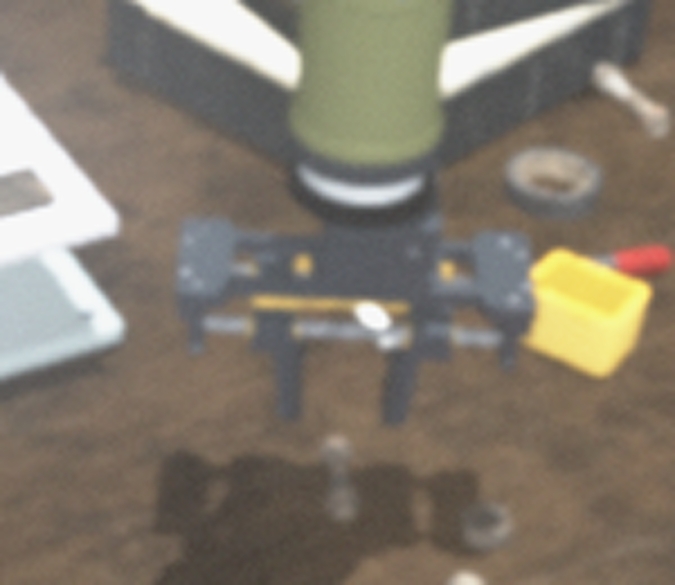

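View pics/top8.png

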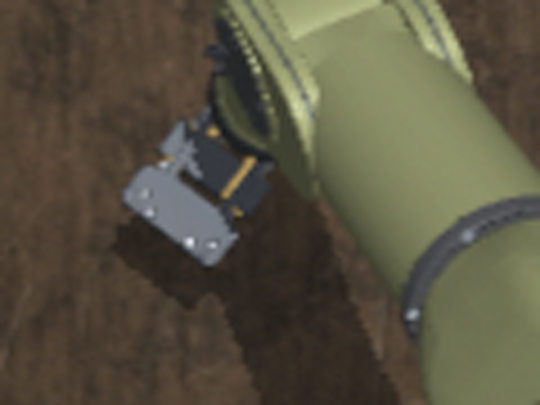

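The open fingers straddle the short bolt's shank. Grip and lift.

carry_out(motion=[[0,-0.02,-0.06,1.2,0,0,0],[0,-0.02,-0.06,2.0,0,0,0],[0,-0.02,-0.06,2.2,0,0,0],[0,-0.02,-0.06,2.2,0,0,0],[-1,-0.02,-0.06,2.2,0,0,0],[-1,-0.02,-0.06,2.2,0,0,0],[-1,-0.02,-0.06,2.2,0,0,0],[-1,-0.02,-0.06,2.2,0,0,0],[-1,-0.02,-0.06,2.2,0,0,0],[-1,-0.02,-0.06,2.2,0,0,0]], newtons=25)

```text
time_s: 20.85
tool_pos: [0.6444, -0.1828, 0.0651]
tool_rot: [0.0, 0.326, 0.945, 0.0]
wrist_force: [0.9, -0.1, 0.4]
gripper_width: 0.112
```

```bash
python3 p.py 0.5734 0.1296 0.26 82.8
```

```text
t 20.85 [ 0.6444 -0.1828  0.0651] yaw 141.9 j7 [ 0.49  1.11 -0.55  1.53  0.78  0.73  2.06] w 0.11203397286214024 F [ 0.89 -0.11  0.43]
[ 9.94  8.08 -7.8 ] [0.   0.   7.39]
```

carry_out(motion=[[-1,0,0,-1.5,0,0,0],[-1,0,0,-3.8,0,0,0],[-1,0,0,-6,0,0,0.5],[-1,1,0.8,-7.8,0,0,1.5],[-1,2.8,2.2,-7.9,0,0,2.7],[-1,4.6,3.7,-7.9,0,0,3.9],[-1,6.4,5.2,-7.9,0,0,5.1],[-1,8.2,6.7,-7.9,0,0,6.3],[-1,9.94,8.08,-7.8,0,0,7.39],[-1,9.94,8.08,-7.8,0,0,7.39]])

```text
time_s: 22.1
tool_pos: [0.5709, 0.1371, 0.2602]
tool_rot: [-0.002, 0.747, 0.665, 0.001]
wrist_force: [0.0, -1.1, -0.6]
gripper_width: 0.115
```

```bash
python3 p.py 0.5734 0.1296 0.18 82.8;  python3 - <<'E'
from h import *
from plant import r
for n in("top","side"):
    f=r.grab_frame(n);pickle.dump(f,open(n+"9.pkl","wb"))
    x,y,w,h=(120,165,170,100) if n=="top" else (190,110,140,130)
    cv2.imwrite(f"pics/{n}9.png",cv2.resize(f["img"][y:y+h,x:x+w,::-1],None,fx=4.5,fy=4.5,interpolation=cv2.INTER_CUBIC))
E
```

```text
t 22.1 [0.5709 0.1371 0.2602] yaw 83.4 j7 [-0.09  0.71 -0.39  1.72  0.35  0.78  0.81] w 0.11478369639736274 F [ 0.02 -1.13 -0.62]
[-0.3   0.14  3.21] [-0.01 -0.03  0.07]
```

View pics/side9.png

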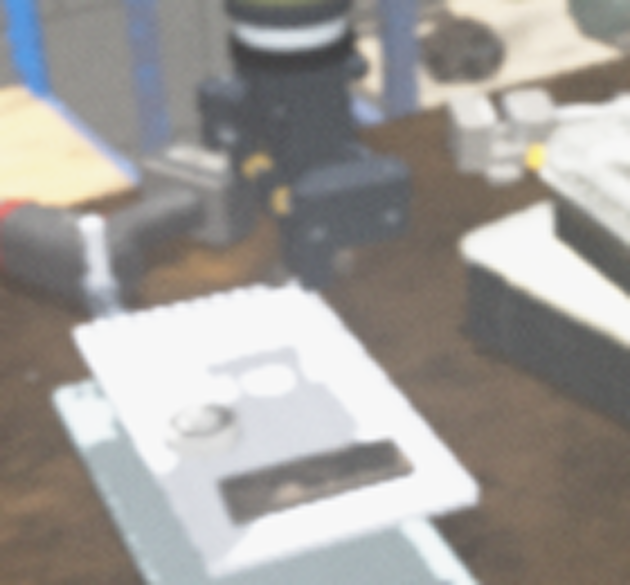

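carry_out(motion=[[-1,0,0,0.8,0,0,0],[-1,0,0,1.8,0,0,0],[-1,0,0,2.6,0,0,0],[-1,0,0,3.1,0,0,0],[-1,0,0,3.3,0,0,0],[-1,0,0,3.45,0,0,0],[-1,0,0,3.6,0,0,0],[-1,0,0,3.7,0,0,0],[-1,0,0,3.75,0,0,0],[-1,0,0,3.75,0,0,0]])

```text
time_s: 23.45
tool_pos: [0.5734, 0.1296, 0.1663]
tool_rot: [0.0, 0.75, 0.661, 0.0]
wrist_force: [0.2, 0.1, 0.1]
gripper_width: 0.111
```

```bash
python3 p.py 0.5734 0.1296 0.166 82.8
```

```text
t 23.45 [0.5734 0.1296 0.1663] yaw 82.8 j7 [-0.12  0.84 -0.31  1.78  0.43  0.58  0.75] w 0.11108517529307337 F [0.19 0.15 0.07]
[-0.    0.    0.01] [ 0. -0. -0.]
```

carry_out(motion=[[-0.3,0,0,0,0,0,0],[-0.3,0,0,0,0,0,0],[-0.3,0,0,0,0,0,0],[-0.3,0,0,0,0,0,0],[-0.3,0,0,-0.5,0,0,0],[-0.3,0,0,-1.2,0,0,0],[-0.3,0,0,-2.5,0,0,0],[-0.3,0,0,-4.4,0,0,0],[-0.3,-1.8,0.5,-4.8,0,0,0],[-0.3,-4.2,1,-4.8,0,0,0]])

```text
time_s: 24.7
tool_pos: [0.5861, 0.0232, 0.2894]
tool_rot: [0.001, 0.749, 0.663, 0.003]
wrist_force: [0.9, -0.3, 0.2]
gripper_width: 0.348
```

carry_out(motion=[[-0.3,-2.3,0.2,0,0,0,0],[-0.3,-4.6,0.4,0,0,0,0],[-0.3,-6.8,0.6,0,0,0,0],[-0.3,-7.6,0.8,0,0,0,0],[-0.3,-7.6,0.8,0,0,0,0],[-0.3,-7.6,0.8,0,0,0,0],[-0.3,-7.6,0.8,0,0,0,0],[-0.3,-7.6,0.8,0,0,0,0],[-0.3,-7.6,0.8,0,0,0,0],[-0.3,-7.6,0.8,0,0,0,0]])

```text
time_s: 25.95
tool_pos: [0.5809, -0.1685, 0.2862]
tool_rot: [-0.0, 0.75, 0.661, 0.0]
wrist_force: [0.7, -0.9, 0.5]
gripper_width: 0.353
```

```bash
python3 p.py;  python3 - <<'E'
from h import *
from plant import r
for n in("top","side"):
    fs=[r.grab_frame(n) for _ in range(4)]
    f=fs[0];f["img"]=np.mean([q["img"] for q in fs],0).round().astype(np.uint8)
    pickle.dump(f,open(n+"10.pkl","wb"))
    x,y,w,h=(120,165,170,100) if n=="top" else (190,140,120,130)
    cv2.imwrite(f"pics/{n}10.png",cv2.resize(f["img"][y:y+h,x:x+w,::-1],None,fx=4.5,fy=4.5,interpolation=cv2.INTER_CUBIC))
    if n=="top": print(f["img"][222:234,139:162].mean(2).astype(int))
    else: cv2.imwrite("pics/sf10.png",cv2.resize(f["img"][150:195,195:255,::-1],None,fx=12,fy=12,interpolation=cv2.INTER_CUBIC))
E
```

```text
t 25.95 [ 0.5809 -0.1685  0.2862] yaw 82.8 j7 [ 0.45  0.71 -0.44  1.64  0.36  0.88  1.32] w 0.3533384925938146 F [ 0.71 -0.85  0.45]
[[139 154 148 145 174 215 225 226 241 240 240 243 243 242 241 240 241 244
  244 243 243 246 244]
 [172 147  66 115 213 245 244 244 245 232 220 242 243 242 240 229 218 240
  241 240 240 248 247]
 [157 145  60 111 200 237 238 239 242 231 194 231 241 239 231 199 175 184
  197 184 188 246 253]
 [125 143  95  91 103 111 120 127 200 228 197 231 185 184 192 174 168 168
  169 168 172 244 253]
 [119 144 140 162 172 181 154  94 134 153 159 180 165 166 168 174 178 170
  171 168 176 246 254]
 [108 120 103 135 169 175 146  98 131 162 157 155 165 168 168 168 167 169
  172 169 173 245 255]
 [106  90  62  90 115 110 107 130 153 150 155 172 166 168 168 167 169 169
  171 170 210 250 253]
 [155  90  73 114 147 142 144 148 147 135 129 157 160 162 164 167 169 170
  171 170 208 237 241]
 [146 154 127 137 150 149 147 148 145 135 130 131 132 133 146 164 170 170
  171 170 222 241 244]
 [175 217 198 130 134 135 141 149 144 127 145 166 166 162 157 168 172 174
  173 171 240 252 240]
 [230 240 225 157 145 145 146 146 147 147 198 242 243 243 231 184 196 207
  201 180 245 253 237]
 [235 240 240 226 163 164 164 158 147 153 207 243 243 243 243 243 243 244
  231 164 243 254 241]]
```

View pics/sf10.png

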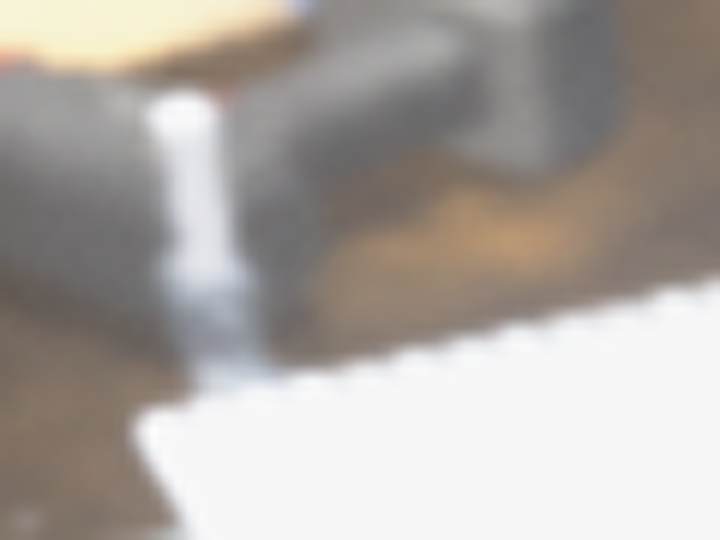

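View pics/top10.png

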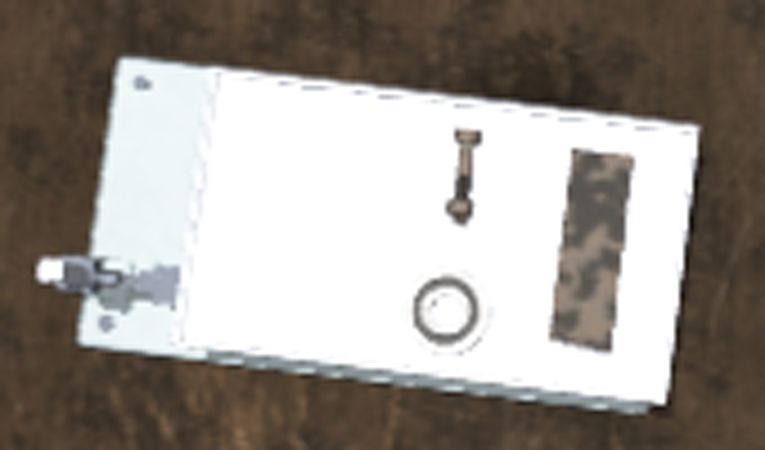

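View pics/side10.png

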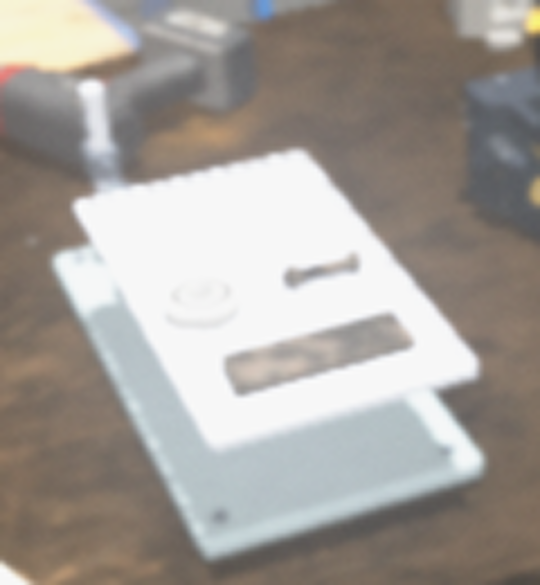

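The bolt, bearing and bar all lie on the pan. The post's clamp is partly visible in the side view just above the rim. Pointer and shadow differ in tint, so I compare colour along the pointer row.

```bash
python3 - <<'E'
from h import *
for n in("top","top3","top7","top10","top4"):
    f=pickle.load(open(n+".pkl","rb"));im=f["img"].astype(int)
    print(n)
    for v in range(225,231): print(v," ".join("%3d/%3d"%(im[v,u].mean(),im[v,u,2]-im[v,u,0]) for u in range(142,156)))
E
```

```text
top
225 133/ 17 126/ 14 164/ 15 197/ 19 160/ 21 162/ 21 172/ 22 178/ 23 163/ 20 164/ 20 166/ 22 164/ 22 186/ 20 247/  5
226 158/ 21 159/ 20 161/ 22 165/ 22 160/ 20 163/ 21 177/ 24 188/ 24 163/ 21 164/ 22 165/ 22 164/ 21 200/ 19 240/  7
227 143/ 17 156/ 20 144/ 19 160/ 21 162/ 21 163/ 21 184/ 24 198/ 27 163/ 21 165/ 21 166/ 20 165/ 22 210/ 17 239/  7
228  88/  7 111/  7 127/ 13 156/ 20 158/ 19 161/ 20 168/ 21 174/ 23 165/ 23 165/ 21 164/ 21 164/ 22 235/  8 251/  2
229 111/ 10 141/ 13 131/ 15 135/ 16 147/ 16 159/ 19 165/ 22 163/ 21 166/ 21 167/ 23 164/ 20 153/ 18 234/  7 252/  1
230 134/ 12 147/ 12 144/ 12 144/ 13 145/ 13 153/ 16 164/ 20 165/ 21 168/ 21 168/ 23 164/ 22 172/ 20 245/  6 253/  1
top3
225  91/ 10 101/ 10 109/  9 122/  9 135/ 12 198/ 17 230/ 13 176/ 23 179/ 23 191/ 25 176/ 22 164/ 22 166/ 20 167/ 21
226 161/ 20 171/ 22 176/ 24 168/ 22 162/ 20 149/ 19 143/ 18 170/ 21 163/ 21 168/ 23 168/ 23 166/ 22 167/ 22 167/ 23
227 135/ 17 167/ 22 170/ 23 158/ 21 159/ 20 154/ 18 149/ 19 163/ 20 166/ 20 167/ 22 173/ 23 176/ 23 169/ 21 168/ 22
228  89/  7 114/  7 118/  8 127/ 10 140/ 13 151
[... 1704 characters left out ...]
top4
225  97/ 11 108/ 10 117/ 10 127/  9 136/ 11 211/ 18 235/ 12 208/ 18 240/ 10 205/ 20 196/ 23 198/ 21 200/ 18 217/ 17
226 172/ 22 180/ 23 191/ 26 163/ 22  98/ 12 138/ 16 159/ 17 178/ 18 212/ 21 188/ 24 175/ 24 177/ 23 201/ 27 216/ 24
227 143/ 19 178/ 23 184/ 25 154/ 21 103/ 11 135/ 15 169/ 20 172/ 22 175/ 22 175/ 23 177/ 22 177/ 24 198/ 26 215/ 21
228  96/  7 122/  7 117/  7 113/  8 136/ 11 159/ 15 158/ 16 166/ 20 191/ 23 181/ 23 176/ 22 178/ 23 192/ 23 203/ 26
229 120/ 11 156/ 14 151/ 12 152/ 13 156/ 15 156/ 14 142/ 13 125/ 11 149/ 16 169/ 21 170/ 20 172/ 22 181/ 23 189/ 24
230 145/ 13 159/ 13 157/ 12 156/ 13 157/ 14 154/ 14 143/ 12 145/ 11 150/ 13 140/ 13 136/ 14 143/ 16 169/ 22 178/ 23
```

The load hangs free. The pointer reads close to the gap middle but may be about 3 mm low, and the top view cannot resolve it well. I'll probe the upper prong's top with the closed fingertips to fix the gap height exactly.

```bash
python3 p.py 0.5083 0.3323 0.20 -7.2
```

```text
t 26.35 [ 0.5809 -0.1688  0.2862] yaw 82.8 j7 [ 0.45  0.71 -0.44  1.64  0.36  0.88  1.32] w 0.34932556427846856 F [ 0.78 -0.62 -0.15]
[19.52 -5.4   3.45] [-0.   -0.   11.25]
```

carry_out(motion=[[-1,2,-0.6,0,0,0,1],[-1,4.2,-1.1,0,0,0,2.2],[-1,6.4,-1.7,0,0,0,3.4],[-1,8.6,-2.3,0,0,0,4.6],[-1,10.8,-2.9,0,0,0,5.8],[-1,13,-3.6,0,0,0,7],[-1,15.2,-4.2,0,0,0,8.2],[-1,17.4,-4.8,0,0,0,9.4],[-1,19.52,-5.4,0.8,0,0,10.6],[-1,19.52,-5.4,2,0,0,11.25]])

```text
time_s: 27.6
tool_pos: [0.5061, 0.34, 0.2362]
tool_rot: [-0.003, 0.998, -0.06, 0.0]
wrist_force: [0.3, -0.5, -0.6]
gripper_width: 0.005
```

```bash
python3 p.py 0.5083 0.3323 0.184 -7.2
```

```text
t 27.6 [0.5061 0.34   0.2362] yaw -6.9 j7 [-0.71  0.75  0.08  1.69 -0.09  0.7  -0.7 ] w 0.004624679169835433 F [ 0.32 -0.48 -0.6 ]
[0.12 0.31 2.09] [-0.05 -0.    0.04]
```

carry_out(motion=[[-1,0,0,0.6,0,0,0],[-1,0,0,1.2,0,0,0],[-1,0,0,1.6,0,0,0],[-1,0,0,1.9,0,0,0],[-1,0,0,2.1,0,0,0],[-1,0,0,2.2,0,0,0],[-1,0,0,2.3,0,0,0],[-1,0,0,2.4,0,0,0],[-1,0,0,2.5,0,0,0],[-1,0,0,2.5,0,0,0]])

```text
time_s: 28.85
tool_pos: [0.5082, 0.3324, 0.1736]
tool_rot: [0.0, 0.998, -0.063, -0.0]
wrist_force: [0.3, 0.5, 0.3]
gripper_width: 0.003
```

```bash
python3 p.py;  python3 - <<'E'
from h import *
from plant import r
for n in("top","side"):
    f=r.grab_frame(n);pickle.dump(f,open(n+"11.pkl","wb"))
    x,y,w,h=(120,165,170,100) if n=="top" else (170,110,140,130)
    cv2.imwrite(f"pics/{n}11.png",cv2.resize(f["img"][y:y+h,x:x+w,::-1],None,fx=4.5,fy=4.5,interpolation=cv2.INTER_CUBIC))
E
```

```text
t 28.85 [0.5082 0.3324 0.1736] yaw -7.2 j7 [-0.69  0.84  0.07  1.73 -0.09  0.57 -0.7 ] w 0.003224977352920835 F [0.3  0.55 0.33]
```

View pics/side11.png

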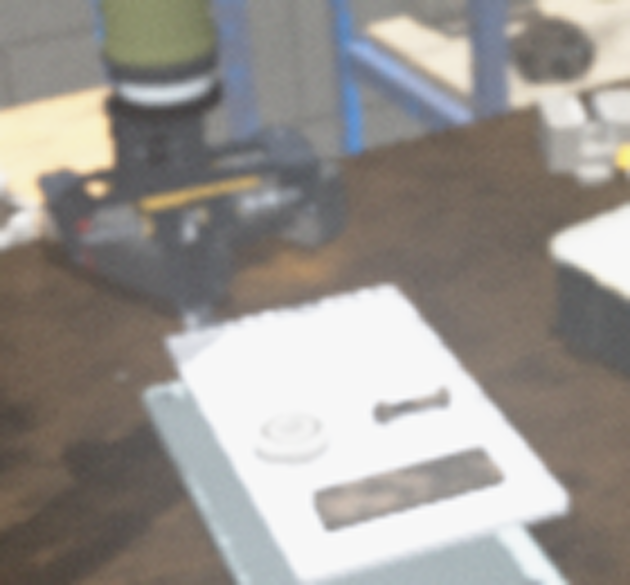

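carry_out(motion=[[-1,0,0,0.05,0,0,0],[-1,0,0,0.1,0,0,0],[-1,0,0,0.15,0,0,0],[-1,0,0,0.2,0,0,0],[-1,0,0,0.2,0,0,0],[-1,0,0,0.2,0,0,0],[-1,0,0,0.2,0,0,0],[-1,0,0,0.2,0,0,0],[-1,0,0,0.2,0,0,0],[-1,0,0,0.2,0,0,0]])

```text
time_s: 30.2
tool_pos: [0.5085, 0.3325, 0.1713]
tool_rot: [-0.001, 0.998, -0.063, 0.001]
wrist_force: [-4.8, -2.7, 19.2]
gripper_width: 0.004
```

The fingertips touched the upper prong's top at z = 0.1713 − 0.064 = 0.1073, so the gap middle is near 0.098. Next I push the pointer root gently, with a slight tilt to clear the post, to find its height relative to the pan floor.

carry_out(motion=[[-1,0,0,-0.5,0,0,0],[-1,0,0,-1,0,0,0.0],[-1,0,0.5,-1,0.5,0,0],[-1,0,1.08,-1,1,0,0],[-1,0,1.08,-0.8,1,0,0],[-1,0,1.08,-0.4,1,0,0],[-1,0,1.08,-0.1,1,0,0],[-1,0,1.08,0.1,1,0,0],[-1,0,1.08,0.2,1,0,0],[-1,0,1.08,0.2,1,0,0]])

```text
time_s: 31.45
tool_pos: [0.5048, 0.3058, 0.1635]
tool_rot: [-0.07, 0.996, -0.063, 0.004]
wrist_force: [0.7, -1.3, 0.0]
gripper_width: 0.009
```

```bash
python3 p.py;  python3 - <<'E'
from h import *
from plant import r
for n in("side",):
    f=r.grab_frame(n);pickle.dump(f,open(n+"12.pkl","wb"))
    x,y,w,h=(120,165,170,100) if n=="top" else (170,110,140,130)
    cv2.imwrite(f"pics/{n}12.png",cv2.resize(f["img"][y:y+h,x:x+w,::-1],None,fx=4.5,fy=4.5,interpolation=cv2.INTER_CUBIC))
E
```

```text
t 31.45 [0.5048 0.3058 0.1635] yaw -7.2 j7 [-0.53  0.82 -0.07  1.85 -0.15  0.38 -0.57] w 0.008594001467969849 F [ 0.66 -1.28  0.04]
```

View pics/side12.png

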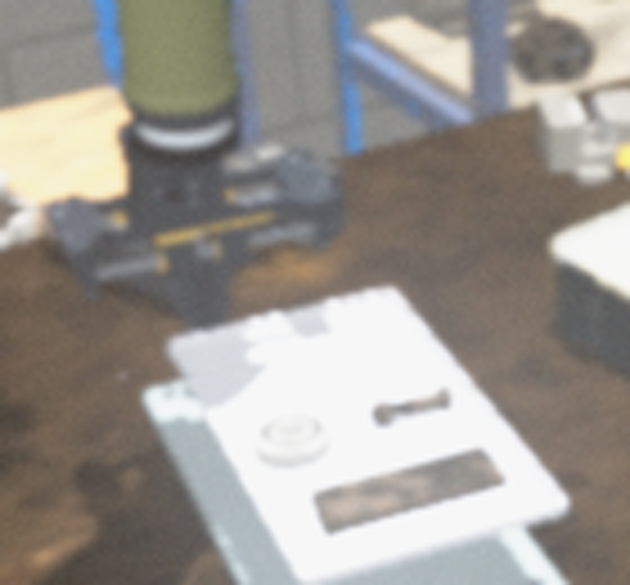

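carry_out(motion=[[-1,0,0,0.1,0,0,0],[-1,0,0,0.2,0,0,0],[-1,0,0,0.3,0,0,0],[-1,0,0,0.4,0,0,0],[-1,0,0,0.44,0,0,0],[-1,0,0,0.44,0,0,0],[-1,0,0,0.44,0,0,0],[-1,0,0,0.44,0,0,0],[-1,0,0,0.44,0,0,0],[-1,0,0,0.44,0,0,0]])

```text
time_s: 32.75
tool_pos: [0.5051, 0.3071, 0.1529]
tool_rot: [-0.07, 0.996, -0.063, 0.004]
wrist_force: [0.4, -0.1, 0.5]
gripper_width: 0.005
```

```bash
python3 p.py;  python3 - <<'E'
from h import *
from plant import r
fs=[r.grab_frame("side") for _ in range(3)]
f=fs[0];f["img"]=np.mean([q["img"] for q in fs],0).round().astype(np.uint8)
pickle.dump(f,open("side13.pkl","wb"))
cv2.imwrite(f"pics/side13.png",cv2.resize(f["img"][110:240,170:310,::-1],None,fx=4.5,fy=4.5,interpolation=cv2.INTER_CUBIC))
# near edge (front face of pan, right part): vertical edge position between columns, bright->dark bottom edge
for n in("side","side3","side4","side7","side9","side10","side11","side12","side13"):
    im=pickle.load(open(n+".pkl","rb"))["img"].astype(float).mean(2)
    im=cv2.GaussianBlur(im,(3,3),0)
    e=[]
    for u in range(242,284,2):
        col=im[190:262,u]
        k=np.where((col[:-1]>=190)&(col[1:]<190))[0]
        if len(k): k=k[-1]; e.append((u,190+k+(col[k]-190)/(col[k]-col[k+1])))
    e=np.array(e)
    if len(e)>5:
        p=np.polyfit(e[:,0]-262,e[:,1],1);res=e[:,1]-np.polyval(p,e[:,0]-262);g=abs(res)<1.0
        p=np.polyfit(e[g,0]-262,e[g,1],1);print(n,len(e),g.sum(),p.round(3))
    else: print(n,len(e))
c=np.array([.535,.1445]);ux=np.array([.992,-.125]);uy=np.array([.125,.992])
for s in(0,.038,.052,.059,.066):
    a,b=[proj(f,[*(c+ux*x-uy*.15),.158-s]) for x in(-.085,.085)]
    print(s,(a[1]+(b[1]-a[1])*(262-a[0])/(b[0]-a[0])).round(2))
E
```

```text
t 32.75 [0.5051 0.3071 0.1529] yaw -7.2 j7 [-0.53  0.84 -0.07  1.86 -0.15  0.36 -0.57] w 0.004812546526174515 F [ 0.42 -0.14  0.53]
side 21 2 [ -0.229 226.618]Traceback (most recent call last):
  File "<stdin>", line 19, in <module>
    raise TypeError("expected non-empty vector for x")
TypeError: expected non-empty vector for x
```

View pics/side13.png

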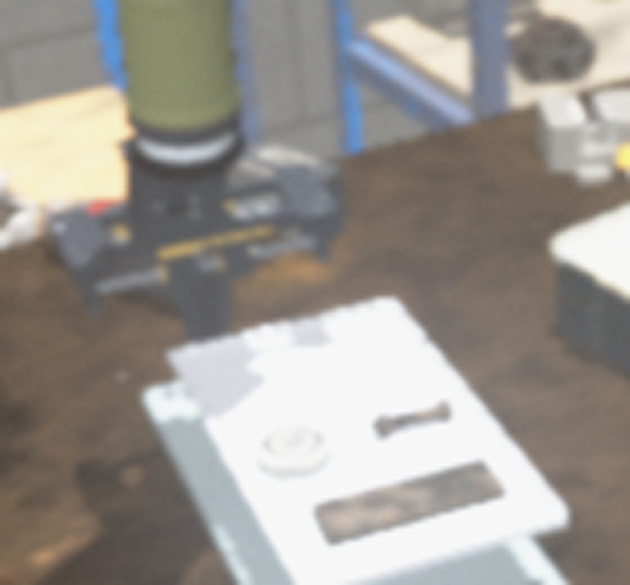

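```bash
python3 - <<'E'
from h import *
I={n:cv2.GaussianBlur(pickle.load(open(n+".pkl","rb"))["img"],(3,3),0).astype(np.float32).mean(2) for n in("side3","side4","side7","side9","side10","side11","side12","side13")}
ref=I["side10"]
T=ref[206:232,236:286].astype(np.float32)
f=pickle.load(open("side13.pkl","rb"))
b=np.array([.523,.0503]);
pr=[(s,proj(f,[*b,.17-s])[1]) for s in(.030,.038,.052,.0588,.066,.07)]
d=np.polyfit([p[1]-pr[3][1] for p in pr],[p[0] for p in pr],1)
print(pr,d)
for n,im in I.items():
    S=im[190:245,228:294].astype(np.float32)
    # gain-insensitive
    m=cv2.matchTemplate(S,T,cv2.TM_CCOEFF_NORMED);_,mx,_,(x,y)=cv2.minMaxLoc(m)
    if 0<y<m.shape[0]-1:
        a,bb,c=m[y-1,x],m[y,x],m[y+1,x];sub=(a-c)/(2*(a-2*bb+c))
    else: sub=0
    dy=y+sub-16;print(n,round(mx,3),"dy",round(dy,2),"sink rel. 58.8:",round((d[0]*dy)*1000,1))
E
```

```text
[(0.03, np.float64(206.98833775450095)), (0.038, np.float64(209.421032168549)), (0.052, np.float64(213.6290588468699)), (0.0588, np.float64(215.65070956049274)), (0.066, np.float64(217.77565691582353)), (0.07, np.float64(218.94930425908515))] [0.00334403 0.05887058]
side3 0.942 dy -5.78 sink rel. 58.8: -19.3
side4 0.927 dy 1.17 sink rel. 58.8: 3.9
side7 0.656 dy -0.23 sink rel. 58.8: -0.8
side9 0.922 dy -2.34 sink rel. 58.8: -7.8
side10 1.0 dy -0.0 sink rel. 58.8: -0.0
side11 0.999 dy -0.02 sink rel. 58.8: -0.1
side12 0.989 dy 0.37 sink rel. 58.8: 1.2
side13 0.991 dy 3.06 sink rel. 58.8: 10.2
```

The pan moved 10 mm for the last push, so the pointer's top at rest was at about 0.099–0.100. Its middle is then about 0.097–0.098 against the gap middle of 0.098, well inside ±4 mm. The load is right, so I withdraw straight up and let it settle.

carry_out(motion=[[-1,0,0,-0.1,0,0,0],[-1,0,0,-0.2,0,0,0],[-1,0,0,-0.35,0,0,0],[-1,0,0,-0.5,0,0,0],[-1,0,0,-1,0,0,0],[-1,0,0,-2.5,0,0,0],[-1,0,0,-4.5,0,0,0],[-1,0,0,-6.5,0,0,0],[-1,0,0,-7,0,0,0],[-1,0,0,-7,0,0,0]])

```text
time_s: 34.15
tool_pos: [0.502, 0.2828, 0.3269]
tool_rot: [-0.07, 0.996, -0.063, 0.005]
wrist_force: [0.7, 1.0, -0.4]
gripper_width: 0.009
```

carry_out(motion=[[-1,0,0,-0.5,0,0,0],[-1,0,0,-0.5,0,0,0],[-1,0,0,-0.5,0,0,0],[-1,0,0,-0.5,0,0,0],[-1,0,0,-0.5,0,0,0],[-1,0,0,-0.5,0,0,0],[-1,0,0,-0.5,0,0,0],[-1,0,0,-0.5,0,0,0],[-1,0,0,-0.5,0,0,0],[-1,0,0,-0.5,0,0,0]])

```text
time_s: 35.4
tool_pos: [0.5018, 0.2812, 0.3385]
tool_rot: [-0.07, 0.996, -0.063, 0.004]
wrist_force: [0.4, -0.1, -0.5]
gripper_width: 0.006
```

```bash
python3 p.py;  python3 - <<'E'
from h import *
from plant import r
f=r.grab_frame("top")
print(f["img"][226:228,139:152].mean(2).astype(int))
f=r.grab_frame("side")
cv2.imwrite(f"pics/side14.png",cv2.resize(f["img"][...,::-1],None,fx=1.42,fy=1.42,interpolation=cv2.INTER_CUBIC))
a=pickle.load(open("side10.pkl","rb"))["img"][200:240,236:300].astype(float).mean(2);b=f["img"][200:240,236:300].astype(float).mean(2)
print(abs(a-b).mean())
E
```

```text
t 35.4 [0.5018 0.2812 0.3385] yaw -7.2 j7 [-0.52  0.55 -0.04  1.75 -0.13  0.76 -0.58] w 0.006346339441072571 F [ 0.35 -0.12 -0.53]
[[116 113 138 177 185 186 188 172 127 154 200 200 194]
 [117 115 110 127 169 190 194 187 159 161 198 199 201]]
6.414192708333333
```

View pics/side14.png

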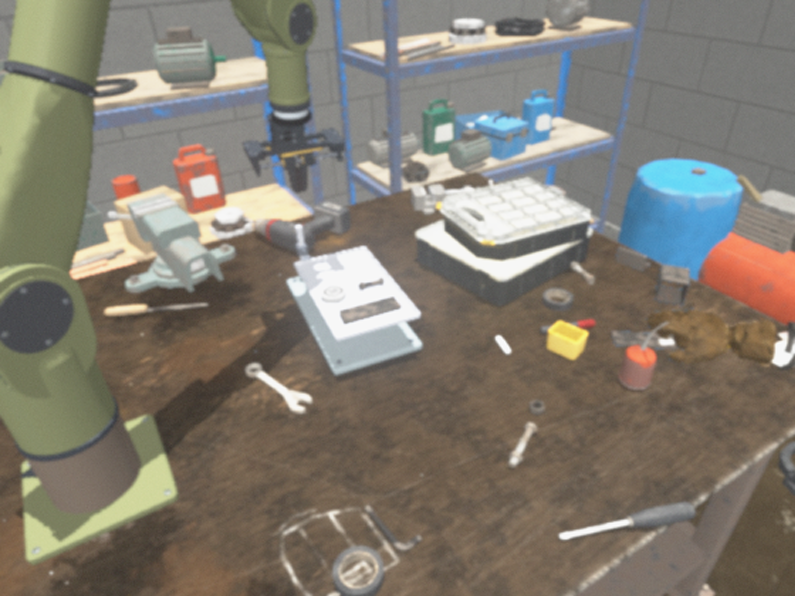

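```bash
python3 - <<'E'
from h import *
from plant import r
fs=[r.grab_frame("side") for _ in range(3)]
im=np.mean([q["img"] for q in fs],0).astype(np.float32)
im=cv2.GaussianBlur(im,(3,3),0).mean(2)
ref=cv2.GaussianBlur(pickle.load(open("side10.pkl","rb"))["img"],(3,3),0).astype(np.float32).mean(2)
for (y0,y1,x0,x1) in((206,232,236,286),(196,206,250,275)):
    m=cv2.matchTemplate(im[y0-8:y1+8,x0-6:x1+6],ref[y0:y1,x0:x1],5);_,mx,_,(x,y)=cv2.minMaxLoc(m)
    a,b,c=m[y-1,x],m[y,x],m[y+1,x];print(mx,x-6,y-8+(a-c)/(2*(a-2*b+c)))
E
```

```text
0.9966432452201843 0 -0.11444701
0.9948078393936157 0 -0.1048874
```

```bash
python3 -c "
from plant import r
print(r.get_state()['time_s'],r.hand_in())"
```

```text
the job is handed in; nothing more can be done
35.65 None
```

I loaded the pan with the bar, the bearing and the short bolt, and handed the job in at 35.65 s. The long bolt stays on the bench. The hex key, nut and chalk were left where they lay. Each piece was lowered with the sinking pan and released only once its weight was carried. I also pushed the pan down on purpose twice to measure it; the deepest was about 70 mm, short of the stop.

**Last checks**
- **Gap height:** touching the upper prong put the middle of the fork's gap at about z = 0.098 m.
- **Pointer height:** pushing on the pointer root and watching the pan move put the pointer's middle at about z = 0.097–0.098 m, inside the ±4 mm band. This takes the pointer to be about 3–4 mm thick, which I did not measure.
- **At hand-in:** the arm was clear of everything. The pan stood within about 0.4 mm of its settled level from before I touched the pointer.

**Where checks disagreed**
- The top-view pixel estimate, which is coarse, suggested the pointer sits up to 3–4 mm low, at the edge of the allowed band. I trusted the touch measurement.
- My two estimates of how far the pan has sunk also differ, about 59 mm against 62 mm. The pointer-to-gap comparison does not depend on that figure.

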